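# Sort the gasket scrapers back into their own sheaths

### The job

Somebody left the narrow gasket scraper in the wide scraper's sheath. Put it in its own, narrow sheath and slide the wide scraper from the bench into the wide sheath, both blade first and fully home until the shoulder of the handle meets the sheath, then let go of them. Leave the medium scraper in its sheath and do not disturb the other things on the bench.

Things in the scene. Friction and masses are not known exactly. Their poses are not given: they have to be found in the camera images.
- narrow_scraper: narrow scraper, ~120 g: steel blade 22 x 80 x 3 mm, black handle 100 long, 20 wide, 18 thick with steel front; one flush flat underside. Origin: on the underside, middle of the shoulder (handle's front); x to the blade tip at 80 mm (handle 0 to -100), y across, z out of the upper side. Balances near x = -28 mm. Starts home in the wide slot, up to 11 mm off its middle.
- wide_scraper: wide scraper, ~170 g: steel blade 50 x 80 x 3 mm, black handle 100 long, 24 wide, 18 thick with steel front; one flush flat underside. Origin: on the underside, middle of the shoulder (handle's front); x to the blade tip at 80 mm (handle 0 to -100), y across, z out of the upper side. Balances near x = -16 mm. Starts lying flat on the bench beside the rack, left or right, underside down.
- medium_scraper: medium scraper, ~140 g: steel blade 36 x 80 x 3 mm, black handle 100 long, 22 wide, 18 thick with steel front; one flush flat underside. Origin: on the underside, middle of the shoulder (handle's front); x to the blade tip at 80 mm (handle 0 to -100), y across, z out of the upper side. Balances near x = -21 mm. Stands home in the medium slot and stays there.
- narrow_slot: slot 27 mm wide, 8 high, 94 deep, in a fixed grey block 51 wide with clear cover 6 thick. Origin: middle of slot floor at the mouth, 68 mm over the bench; x into the slot (away from robot, 30 deg down), y across, z square to the floor, up. Floor juts 12 mm out as a lip; side walls flare 4 mm in the first 7 mm. Home: the scraper's shoulder at the mouth, its x, y, z along the slot's.
- wide_slot: slot 55 mm wide, 8 high, 94 deep, in a fixed grey block 79 wide with clear cover 6 thick. Origin: middle of slot floor at the mouth, 68 mm over the bench; x into the slot (away from robot, 30 deg down), y across, z square to the floor, up. Floor juts 12 mm out as a lip; side walls flare 4 mm in the first 7 mm. Home: the scraper's shoulder at the mouth, its x, y, z along the slot's.
- medium_slot: slot 41 mm wide, 8 high, 94 deep, in a fixed grey block 65 wide with clear cover 6 thick. Origin: middle of slot floor at the mouth, 68 mm over the bench; x into the slot (away from robot, 30 deg down), y across, z square to the floor, up. Floor juts 12 mm out as a lip; side walls flare 4 mm in the first 7 mm. Home: the scraper's shoulder at the mouth, its x, y, z along the slot's.
- rack: fixed aluminium plate 290 mm long (y) carrying the three sheaths side by side in any order, 88 mm from middle to middle, with end cheeks 90 mm high (highest point). Origin on the bench below the line of the mouths, which face -x; the plate reaches from x = -15 to 97 mm.
- pressure_gauge: bystander: dial gauge lying on its back, 64 mm across, 28 mm high, with a stem to 49 mm along its -x, in front of the rack; origin under its middle
- vessel_plug: bystander: turned steel plug, 60 mm across, 50 mm high, on the other side of the rack from the wide scraper; origin under its middle
- gasket_ring: bystander: flat copper ring 60 mm across, 5 mm high, beside the plug; origin under its middle
- tube_union: bystander: small steel and brass fitting 24 mm across, 34 mm high, standing beside the wide scraper's blade; origin under its middle
- hex_reducer: bystander: small steel and brass fitting 28 mm across, 34 mm high, standing beside the wide scraper's handle, 62 to 78 mm from its middle line; origin under its middle
- wrench: bystander: open-ended wrench 160 mm long lying at one side behind the wide scraper or the plug; x along it
- wash_bottle: bystander: white plastic bottle 60 mm across, 180 mm high with its spout, standing at the side opposite the wrench; origin under its middle
- sample_jar: bystander: amber glass jar with black cap, 36 mm across, 55 mm high, standing in front of the rack under the handles; origin under its middle
Mind the look-alikes: they are no part of the job. Leave any blue look-alike of the wide_scraper alone.

How it is judged:
By the outcome, as a careful person would: the job done as asked, in the order asked, and still so for the second after the job is handed in, with the robot touching nothing.
It also fails if it takes over 69 s, if anything falls off the work surface, if the arm or the gripper's body presses on something with over 40 N, if the wrist force passes 120 N, or if a joint passes its speed limit or range.

### The arm

A 7-joint arm with a two-finger parallel gripper is mounted at the origin on the work surface. World frame = base frame: x ahead of the robot, y to its left, z up, the work surface at z = 0. Lengths are in m, angles in rad, forces in N, time in s.
With the tool pointing down it reaches from about 0.4 to 0.85 m from the base axis. Payload 4.5 kg.
Tool frame: the origin (TCP) lies between the finger pads; the fingertips stand 11 mm ahead of it and the grasp point (between the pads) lies 8 mm behind it (r.tip_reach is the distance from the TCP to the fingertips, in m); x points along the fingers, y is the direction in which the jaws open and shut, and the axes are right-handed (so a half turn about x gives the same grasp; the last joint's range is limited). The gripper opens to 88 mm and grips with 3 to 60 N. Pads are 18 mm wide; open, the fingers measure 123 mm over their backs; the gripper's body (75 mm by 187 mm) begins 45 mm behind the grasp point.
Start: joints at [-1.243, 0.689, -0.195, 1.565, 0.157, 0.902, -0.215], TCP at [0.181, 0.598, 0.25] pointing down, gripper open.
Joint ranges: [-3.01, 3.01], [-0.46, 2.08], [-1.47, 1.51], [0.13, 2.56], [-1, 4.14], [0.04, 2.09], [-2.66, 2.66]. Speed limits (rad/s): [2.57, 2.57, 3.14, 3.14, 3.14, 3.14, 3.14].

### API

Orientations are given as a unit quaternion [x, y, z, w].
In Python, from plant import r gives the robot as it stands.
- The arm moves only by the tool drive_tool, never from a script. Its argument "deltas" is a list of rows, each a list of 3 entries, a list of its own where there are three numbers: the turn, a rotation vector about the tool's x, y, z in degrees, then the shift along the tool's x, y, z in cm, then the finger opening in cm, from 0 to 8.81. A call has 1 to 12 rows; each row shifts and turns the commanded pose from where the row before left it, along the tool's axes as they then stand; what a row does not reach is not made up. A row lasts 1/12 s, in which the tool goes at most 41.7 mm and 7.16 degrees, less where a joint would pass 70% of its speed; a pose out of reach is approached as far as the arm can. A call is refused whole if a number of a shift passes 4.17 or a number of a turn 7.16, either way. A call with a gripper value outside its range is refused whole. The fingers move at their own pace and stop on an object; "force" is the grip in N (left out, the last holds). Time passes only in rows, so rows that do not move let the fingers close. It gives the time, the measured TCP pose, the force and the opening at its end, in the units of the state.
- r.get_state(): the state, without advancing time (a new reading comes with each control period).
- r.snapshot(name): name is "scene" or "side" or "wrist"; returns a dict with "color" (420x560x3 uint8, red, green, blue), "fov_y" (degrees; the focal length in pixels is half the picture's height over the tangent of half this angle, whatever the lens; pixels are square), "cx", "cy" (the principal point, pixels), "k1" (the pictures are not rectified: a ray, as slopes to the right and down, at radius r is drawn at 1 + k1 r^2 times it, then the intrinsics apply), "extrinsics" (4x4, takes a point from world to camera coordinates); the wrist camera has in their place "tool_from_camera" (4x4, takes a point from camera to tool coordinates, whose origin is the TCP and whose axes are the tool frame's). Camera axes: x right, y up, looking along -z (the intrinsics and any distortion apply to the point x, -y, -z); pixel columns grow to the right and rows downward; lengths in m; the calibration is good to about 2 mm. A picture is of the moment at which its call begins: read the wrist's pose just before it. There is no depth.
- r.finish_job(): hands the job in, once; it reports no verdict.
The state is a dict: "clock": time; "q": joint angles; "qd": joint speeds; "joint_torque": joint torques, N m; "tool_pos": TCP position; "eef_rot": TCP orientation; "contact_force": force on the tool from outside, world axes, zero at the start; "moment": the same for the moment, N m; "opening": opening from 0.0 (shut) to 1.0 (fully open).
Only numpy, scipy, OpenCV 4.12 (cv2) and the standard library are available. Lean on these libraries where they do the work, as an engineer would, in place of code of your own. Each camera call takes 0.05 s, during which the arm holds its last target. There are 200 camera calls.

## Working session

There is one attempt and no reset: what is moved stays moved. The work goes in short steps, Python scripts to look and compute and a tool call to move; the robot and the scene stay as the last step left them, time stands still between calls to the robot, and variables do not carry over. Pictures are saved under pics/ and viewed, about 8 in all and at most 12, crops included, and the job is handed in when it is done.

Besides the shell and the picture viewer there is one more tool, called after "Emit:" as name(argument=value, ...) on one line, values as JSON. drive_tool: Moves the arm, as the interface text tells. Its arguments: {"type":"object","properties":{"deltas":{"type":"array","items":{"type":"array"}},"force":{"type":"number"}},"required":["deltas"]}

```bash
ls; mkdir -p pics; cat > h.py <<'E'
import numpy as np, cv2, json
from plant import r
from scipy.spatial.transform import Rotation as R
def snap(n,f):
    st=r.get_state(); s=r.snapshot(n); im=np.array(s["color"]); cv2.imwrite(f"pics/{f}.png",im[:,:,::-1])
    d={k:(np.array(v).tolist()) for k,v in s.items() if k!="color"}
    if n=="wrist":
        T=np.eye(4);T[:3,:3]=R.from_quat(st["eef_rot"]).as_matrix();T[:3,3]=st["tool_pos"]
        d["extrinsics"]=np.linalg.inv(T@np.array(d["tool_from_camera"])).tolist()
    json.dump(d,open(f"pics/{f}.json","w")); return im,d
def load(f): return cv2.imread(f"pics/{f}.png"),json.load(open(f"pics/{f}.json"))
def ray(d,u,v,H=420):
    f=H/2/np.tan(np.radians(d["fov_y"])/2); p=np.array([(u-d["cx"])/f,(v-d["cy"])/f]); q=p.copy()
    for _ in range(20): q=p/(1+d["k1"]*(q@q))
    E=np.linalg.inv(np.array(d["extrinsics"])); w=E[:3,:3]@np.array([q[0],-q[1],-1]); return E[:3,3],w/np.linalg.norm(w)
def onz(d,u,v,z):
    o,w=ray(d,u,v); return o+w*(z-o[2])/w[2]
def tri(d1,p1,d2,p2):
    o1,a=ray(d1,*p1);o2,b=ray(d2,*p2); t=np.linalg.lstsq(np.c_[a,-b],o2-o1,rcond=None)[0]
    A,B=o1+a*t[0],o2+b*t[1]; return (A+B)/2,np.linalg.norm(A-B)
def proj(d,P):
    E=np.array(d["extrinsics"]);c=E[:3,:3]@np.array(P)+E[:3,3];q=np.array([c[0],-c[1]])/-c[2]
    f=210/np.tan(np.radians(d["fov_y"])/2);return q*(1+d["k1"]*(q@q))*f+[d["cx"],d["cy"]]
E
python3 - <<'E'
from h import *
ims=[]
for n in("scene","side","wrist"):
    im,d=snap(n,n+"0"); ims.append(im); E=np.linalg.inv(np.array(d["extrinsics"])); print(n,d["fov_y"],d["k1"],E[:3,3].round(3),(-E[:3,2]).round(2))
print(r.get_state(), r.tip_reach)
E
```

```text
pics
scene 43.975983483077506 0.04021902106923768 [1.218 1.009 1.027] [-0.51 -0.59 -0.63]
side 51.14925792953111 0.03266586443859297 [-0.174 -0.628  1.095] [ 0.45  0.53 -0.72]
wrist 68.14853665224962 -0.05176046013708684 [0.11  0.619 0.384] [ 0.27 -0.08 -0.96]
{'clock': 0.15, 'q': array([-1.24320134,  0.68979389, -0.1945797 ,  1.56609343,  0.15730855,
        0.90249418, -0.21508009]), 'qd': array([-0.00019199, -0.00376938, -0.00142839, -0.00185508, -0.00019141,
       -0.0018066 ,  0.00115442]), 'joint_torque': array([-1.92341016e-03, -5.27860343e+01, -1.26884814e+00, -1.53586560e+01,
       -5.25487808e-02,  3.84673083e-03,  1.12331315e-04]), 'tool_pos': array([0.18086536, 0.59777504, 0.24909709]), 'eef_rot': array([ 0.10296257,  0.69954355, -0.10394488,  0.69945192]), 'contact_force': array([-0.13613858,  0.62716266, -0.02735958]), 'moment': array([-0.04518175, -0.04091836,  0.03615794]), 'opening': 0.9971057868355282} 0.011
```

View pics/scene0.png

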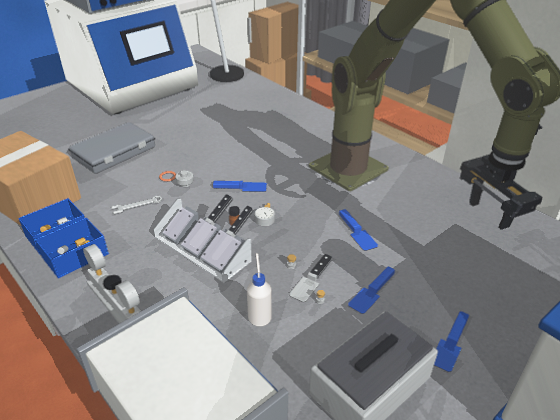

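View pics/side0.png

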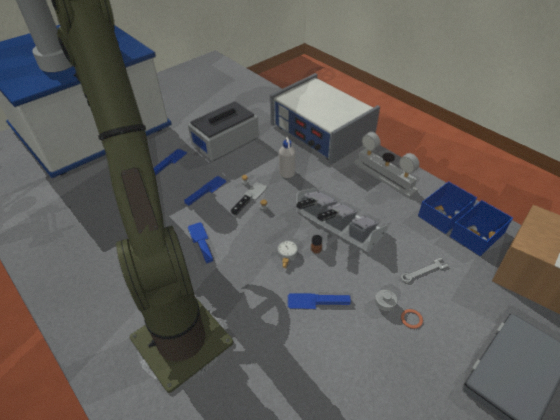

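```bash
python3 - <<'E'
from h import *
a,_=load("scene0");b,_=load("side0")
cv2.imwrite("pics/c1.png",cv2.resize(a[170:320,140:340],None,fx=4,fy=4,interpolation=cv2.INTER_CUBIC))
cv2.imwrite("pics/c2.png",cv2.resize(b[150:285,220:400],None,fx=4.4,fy=4.4,interpolation=cv2.INTER_CUBIC))
E
```

```text
(no output)
```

View pics/c1.png

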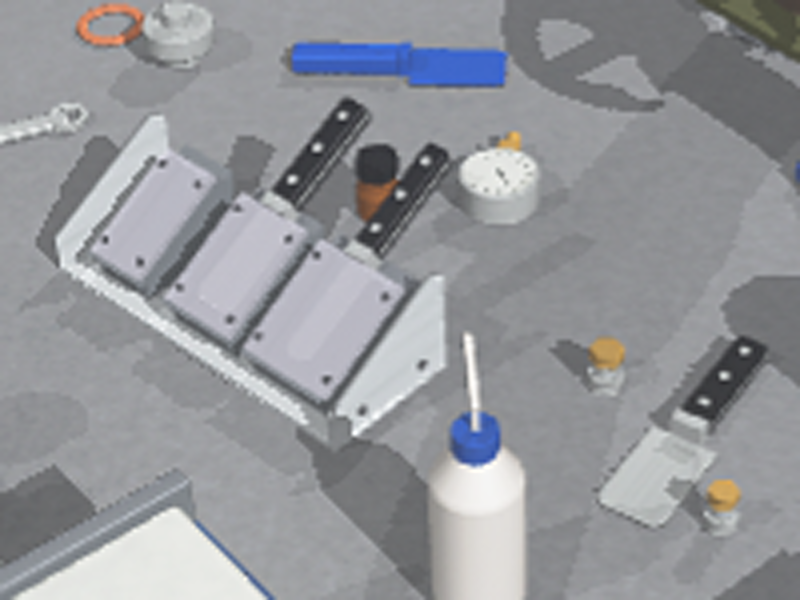

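View pics/c2.png

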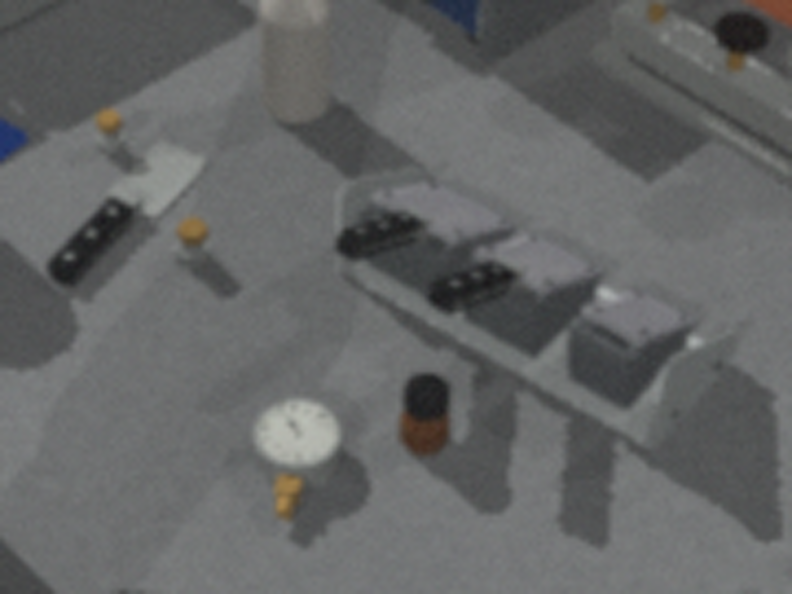

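```bash
python3 - <<'E'
from h import *
_,a=load("scene0");_,b=load("side0")
S=lambda p:(p[0]/4+140-.4,p[1]/4+170-.4); T=lambda p:(p[0]/4.4+220-.4,p[1]/4.4+150-.4)
for n,s,t in[("med",[(343,115),(317,147),(291,181)],[(447,292),(472,282),(497,271)]),("nar",[(430,158),(400,193),(375,228)],[(358,242),(381,232),(405,222)]),("wide",[(745,351),(725,376),(704,401)],[(70,265),(93,234),(117,205)])]:
    P=[]
    for p,q in zip(s,t):
        X,e=tri(a,S(p),b,T(q));P.append(X);print(n,X.round(4),round(e,4))
    v=P[2]-P[0];v/=np.linalg.norm(v);print("  dir",v.round(3),"yaw",np.degrees(np.arctan2(v[1],v[0])).round(1),"pitch",np.degrees(np.arcsin(v[2])).round(1),"len",np.linalg.norm(P[2]-P[0]).round(3))
    if n=="wide":
        for p in s: print(onz(a,*S(p),.018).round(4))
        for p in t: print(onz(b,*T(p),.018).round(4))
# base plate corners at rack, cheeks; bystanders
for n,p,z in[("jar cap",(377,160),.055),("gauge",(500,172),.028),("stem",(512,142),.02),("union/hex",(607,350),.034),("other",(722,492),.034),("bottle top",(470,340),.18),("bladeTip L",(602,497),.003),("tip R",(655,525),.003),("sh L",(652,430),.003),("sh R",(715,458),.003),("plug",(180,18),.05),("bluelike",(350,58),.015),("cheek Rbot near",(345,440),0),("cheekR bot far",(445,360),0),("cheekL bot near",(65,265),0)]: print(n,onz(a,*S(p),z).round(3))
for n,p,z in[("jar cap",(428,385),.055),("gauge",(297,425),.028),("hex",(193,230),.034),("oth",(109,122),.034),("sh",(110,190),.003),("tip",(205,155),.003)]: print(n,onz(b,*T(p),z).round(3))
E
```

```text
med [ 0.5295 -0.0031  0.1174] 0.0049
med [0.5579 0.0007 0.1046] 0.0029
med [0.5875 0.0055 0.0917] 0.0003
  dir [ 0.906  0.133 -0.402] yaw 8.4 pitch -23.7 len 0.064
nar [0.5151 0.0762 0.1174] 0.0005
nar [0.545  0.0813 0.1042] 0.0021
nar [0.5738 0.0868 0.0915] 0.0004
  dir [ 0.902  0.163 -0.399] yaw 10.2 pitch -23.5 len 0.065
wide [0.4035 0.2875 0.0109] 0.0025
wide [0.4358 0.2992 0.0153] 0.0029
wide [0.4678 0.3097 0.0194] 0.0044
  dir [0.938 0.324 0.124] yaw 19.1 pitch 7.1 len 0.069
[0.4081 0.2932 0.018 ]
[0.4367 0.3019 0.018 ]
[0.465 0.31  0.018]
[0.4006 0.2805 0.018 ]
[0.4353 0.2958 0.018 ]
[0.4702 0.3093 0.018 ]
jar cap [ 0.499 -0.012  0.055]
gauge [0.416 0.034 0.028]
stem [0.378 0.003 0.02 ]
union/hex [0.493 0.241 0.034]
other [0.526 0.388 0.034]
bottle top [0.655 0.294 0.18 ]
bladeTip L [0.568 0.32  0.003]
tip R [0.558 0.361 0.003]
sh L [0.5   0.296 0.003]
sh R [0.486 0.343 0.003]
plug [ 0.502 -0.277  0.05 ]
bluelike [ 0.402 -0.179  0.015]
cheek Rbot near [0.664 0.164 0.   ]
cheekR bot far [0.562 0.147 0.   ]
cheekL bot near [ 0.713 -0.121  0.   ]
jar cap [ 0.497 -0.017  0.055]
gauge [0.418 0.034 0.028]
hex [0.487 0.233 0.034]
oth [0.518 0.378 0.034]
sh [0.486 0.34  0.003]
tip [0.572 0.32  0.003]
```

```bash
cat >> h.py <<'E'
def slotR(psi,pitch=30):  # columns slot x,y,z (pitch down, deg)
    return (R.from_euler("z",psi,degrees=True)*R.from_euler("y",pitch,degrees=True)).as_matrix()
def toolR(S): # tool x=-slot z, y=slot y*s ; z right-handed
    return np.c_[-S[:,2],S[:,1],np.cross(-S[:,2],S[:,1])]
def plan(goalR,goalP,n,start=None):
    st=r.get_state(); R0=R.from_quat(st["eef_rot"]); p0=np.array(st["tool_pos"])
    c=[goalR,np.c_[goalR[:,0],-goalR[:,1],-goalR[:,2]]]; c.sort(key=lambda g:(R0.inv()*R.from_matrix(g)).magnitude())
    rv=(R0.inv()*R.from_matrix(c[0])).as_rotvec(degrees=True)
    print("turn total deg",rv.round(1),"shift in start axes cm",(100*R0.inv().apply(goalP-p0)).round(2),"in goal axes",(100*c[0].T@(goalP-p0)).round(2))
    k=R.from_rotvec(rv/n,degrees=True); 
    # const per-row shift if applied after turn / before turn
    for nm,o in(("after",1),("before",0)):
        M=sum(((R0*R.from_rotvec(rv*(i+o)/n,degrees=True)).as_matrix() for i in range(n)))
        print(n,"rows: turn",(rv/n).round(2),"shift",nm,(100*np.linalg.solve(M,goalP-p0)).round(3))
E
python3 - <<'E'
from h import *
st=r.get_state(); print(R.from_quat(st["eef_rot"]).as_matrix().round(3)); 
_,d=load("wrist0"); print(np.array(d["tool_from_camera"]).round(3))
S=slotR(9.3); m=np.array([.579,.087,.068])
G=m+S@[-.045,0,.013]; G=G+S@[0,0,.008-.008]  # TCP at slot z 13mm
print("tcp grasp",G, toolR(S).round(3))
plan(toolR(S),G+S[:,2]*.15,18)
E
```

```text
[[-0.     0.289  0.957]
 [-0.001  0.957 -0.289]
 [-1.    -0.001  0.   ]]
[[ 0.     0.284 -0.959 -0.135]
 [ 1.    -0.     0.    -0.001]
 [-0.    -0.959 -0.284 -0.073]
 [ 0.     0.     0.     1.   ]]
tcp grasp [0.54695567 0.08175254 0.10175833] [[-0.493 -0.162  0.855]
 [-0.081  0.987  0.14 ]
 [-0.866  0.    -0.5  ]]
turn total deg [-25.5  29.5  -6.8] shift in start axes cm [  1.8  -35.49  56.71] in goal axes [-16.13 -56.84  31.43]
18 rows: turn [-1.42  1.64 -0.38] shift after [-0.573 -2.685  2.584]
18 rows: turn [-1.42  1.64 -0.38] shift before [-0.515 -2.616  2.665]
```

Emit:
drive_tool(deltas=[[[-1.06,1.23,-0.28],[-0.41,-1.99,1.97],6],[[-1.06,1.23,-0.28],[-0.41,-1.99,1.97],6],[[-1.06,1.23,-0.28],[-0.41,-1.99,1.97],6],[[-1.06,1.23,-0.28],[-0.41,-1.99,1.97],6],[[-1.06,1.23,-0.28],[-0.41,-1.99,1.97],6],[[-1.06,1.23,-0.28],[-0.41,-1.99,1.97],6],[[-1.06,1.23,-0.28],[-0.41,-1.99,1.97],6],[[-1.06,1.23,-0.28],[-0.41,-1.99,1.97],6],[[-1.06,1.23,-0.28],[-0.41,-1.99,1.97],6],[[-1.06,1.23,-0.28],[-0.41,-1.99,1.97],6],[[-1.06,1.23,-0.28],[-0.41,-1.99,1.97],6],[[-1.06,1.23,-0.28],[-0.41,-1.99,1.97],6]])

```text
clock: 1.15
tool_pos: [0.3717, 0.3179, 0.2747]
eef_rot: [0.017, 0.794, -0.032, 0.607]
contact_force: [0.2, 0.8, 0.4]
opening: 0.68
```

```bash
python3 - <<'E'
from h import *
snap("wrist","w1"); print(r.get_state()["q"].round(2))
S=slotR(9.3); m=np.array([.579,.087,.068])
G=m+S@[-.045,0,.013]
plan(toolR(S),G+S[:,2]*.13,12)
E
```

```text
[-0.44  0.6  -0.41  1.75  0.06  1.02  0.65]
turn total deg [-13.3  14.8  -3.4] shift in start axes cm [-2.000e-02 -1.996e+01  2.579e+01] in goal axes [ -4.62 -25.47  19.83]
12 rows: turn [-1.11  1.23 -0.28] shift after [-0.235 -1.927  1.914]
12 rows: turn [-1.11  1.23 -0.28] shift before [-0.203 -1.889  1.956]
```

Emit:
drive_tool(deltas=[[[-1.11,1.23,-0.28],[-0.22,-1.92,1.93],5],[[-1.11,1.23,-0.28],[-0.22,-1.92,1.93],5],[[-1.11,1.23,-0.28],[-0.22,-1.92,1.93],5],[[-1.11,1.23,-0.28],[-0.22,-1.92,1.93],5],[[-1.11,1.23,-0.28],[-0.22,-1.92,1.93],5],[[-1.11,1.23,-0.28],[-0.22,-1.92,1.93],5],[[-1.11,1.23,-0.28],[-0.22,-1.92,1.93],5],[[-1.11,1.23,-0.28],[-0.22,-1.92,1.93],5],[[-1.11,1.23,-0.28],[-0.22,-1.92,1.93],5],[[-1.11,1.23,-0.28],[-0.22,-1.92,1.93],5],[[-1.11,1.23,-0.28],[-0.22,-1.92,1.93],5],[[-1.11,1.23,-0.28],[-0.22,-1.92,1.93],5]])

```text
clock: 2.2
tool_pos: [0.605, 0.0968, 0.2166]
eef_rot: [-0.072, 0.863, 0.045, 0.497]
contact_force: [1.5, 0.6, -0.5]
opening: 0.564
```

```bash
python3 - <<'E'
from h import *
im,d=snap("wrist","w2"); s=r.get_state();print(s["q"].round(2),s["tool_pos"].round(4)); print(R.from_quat(s["eef_rot"]).as_matrix().round(3))
a,_=load("w1")
a=cv2.resize(a,(400,300));cv2.imwrite("pics/v2.png",cv2.resize(im[:,:,::-1],(800,600)))
cv2.imwrite("pics/v1.png",cv2.resize(load("w1")[0],(800,600)))
E
```

```text
[-0.06  1.01 -0.38  1.08  0.22  1.62  1.33] [0.608  0.0918 0.2129]
[[-0.495 -0.165  0.853]
 [-0.082  0.986  0.143]
 [-0.865  0.    -0.502]]
```

View pics/v2.png

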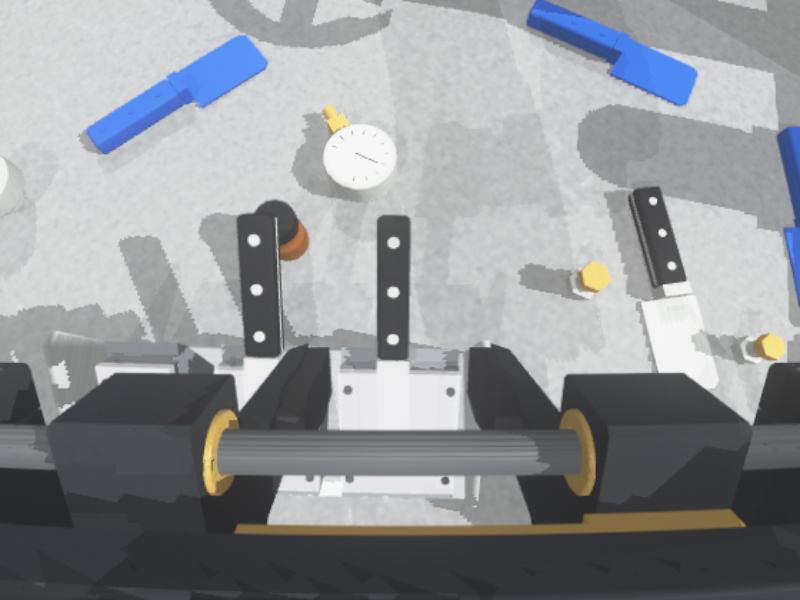

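```bash
cat >> h.py <<'E'
def W(p): return ((p[0]+.5)*.7-.5,(p[1]+.5)*.7-.5)  # 800x600 view -> px
def multi(obs):
    A=np.zeros((3,3));b=np.zeros(3)
    for d,p in obs:
        o,w=ray(d,*p);M=np.eye(3)-np.outer(w,w);A+=M;b+=M@o
    X=np.linalg.solve(A,b);return X,[(proj(d,X)-p).round(1).tolist() for d,p in obs]
def onslot(d,p,S,m,h):
    o,w=ray(d,*p);n=S[:,2];t=(n@(m-o)+h)/(n@w);return S.T@(o+w*t-m)
E
python3 - <<'E'
from h import *
_,a=load("scene0");_,b=load("side0");_,c=load("w2")
Sx=lambda p:(p[0]/4+140-.4,p[1]/4+170-.4); T=lambda p:(p[0]/4.4+220-.4,p[1]/4.4+150-.4)
for n,w,s,t in[("nar",[(393,242),(393,292),(393,340)],[(430,158),(400,193),(375,228)],[(358,242),(381,232),(405,222)]),("med",[(254,240),(256,290),(259,337)],[(343,115),(317,147),(291,181)],[(447,292),(472,282),(497,271)])]:
    P=[]
    for p,q,u in zip(w,s,t):
        X,e=multi([(c,W(p)),(a,Sx(q)),(b,T(u))]);P.append(X);print(n,X.round(4),e)
    v=P[2]-P[0];v/=np.linalg.norm(v);print("yaw",np.degrees(np.arctan2(v[1],v[0])).round(1),"pitch",np.degrees(np.arcsin(v[2])).round(1))
S=slotR(9.3);m=np.array([.579,.087,.068])
for n,p,h in[("nar r",(393,292),.018),("nar r1",(393,242),.018),("r3",(393,340),.018),("rear",(393,216),.018),("black front",(393,358),.018),("med r",(256,290),.018),("med r1",(254,240),.018),("med r3",(259,337),.018),("scrTL",(347,391),.014),("scrTR",(450,392),.014),("scrBL",(350,478),.014),("scrBR",(445,480),.014)]: print(n,(1000*onslot(c,W(p),S,m,h)).round(1))
for n,p,z in[("wr1",(653,201),.018),("wr2",(662,233),.018),("wr3",(672,266),.018),("hexU",(595,276),.034),("U",(770,347),.034),("gauge",(360,155),.028),("jar",(276,222),.055)]:print(n,onz(c,*W(p),z).round(4))
E
```

```text
nar [0.5168 0.0775 0.1167] [[-0.5, -2.4], [-0.3, 0.6], [0.0, -0.3]]
nar [0.5458 0.0822 0.1041] [[-0.8, -0.9], [0.4, 0.3], [0.3, -0.3]]
nar [0.574  0.0873 0.0915] [[-0.6, -0.2], [-0.0, 0.1], [-0.1, -0.1]]
yaw 9.7 pitch -23.5
med [ 0.5304 -0.0036  0.1173] [[1.8, -1.6], [0.5, 0.2], [1.1, -0.1]]
med [5.586e-01 3.000e-04 1.046e-01] [[1.3, -1.1], [0.2, 0.1], [0.7, -0.1]]
med [0.5871 0.0048 0.0919] [[0.7, 0.4], [-0.1, -0.2], [0.0, 0.1]]
yaw 8.5 pitch -23.9
nar r [-47.3   1.4  18. ]
nar r1 [-78.1   1.2  18. ]
r3 [-15.8   1.6  18. ]
rear [-93.3   1.1  18. ]
black front [-3.4  1.7 18. ]
med r [-47.8 -82.4  18. ]
med r1 [-78.6 -81.1  18. ]
med r3 [-16.9 -83.   18. ]
scrTL [ 22.7 -28.8  14. ]
scrTR [22.8 39.7 14. ]
scrBL [ 92.6 -28.5  14. ]
scrBR [93.7 39.3 14. ]
wr1 [0.406  0.2899 0.018 ]
wr2 [0.4349 0.2986 0.018 ]
wr3 [0.4635 0.308  0.018 ]
hexU [0.4896 0.2357 0.034 ]
U [0.5231 0.3808 0.034 ]
gauge [0.4139 0.0303 0.028 ]
jar [ 0.4962 -0.0167  0.055 ]
```

```bash
python3 - <<'E'
from h import *
S0=slotR(9.3);S=slotR(9.3,27); m=np.array([.584,.0878,.068])
G=m+S0@[-.045,.0014,0]+S@[0,0,.000]
plan(toolR(S),G+S[:,2]*.05,4); plan(toolR(S),G,4)
E
```

```text
turn total deg [ 0.2 -3.1  0.1] shift in start axes cm [8.77 0.14 0.4 ] in goal axes [ 8.78  0.13 -0.08]
4 rows: turn [ 0.05 -0.78  0.02] shift after [2.196 0.033 0.025]
4 rows: turn [ 0.05 -0.78  0.02] shift before [2.195 0.034 0.055]
turn total deg [ 0.2 -3.1  0.1] shift in start axes cm [13.77  0.15  0.67] in goal axes [13.78  0.13 -0.08]
4 rows: turn [ 0.05 -0.78  0.02] shift after [3.446 0.034 0.051]
4 rows: turn [ 0.05 -0.78  0.02] shift before [3.445 0.035 0.098]
```

Emit:
drive_tool(deltas=[[[0.05,-0.78,0],[2.0,0.035,0.05],5],[[0.05,-0.78,0],[2.0,0.035,0.05],5],[[0.05,-0.78,0],[2.0,0.035,0.05],5],[[0.05,-0.78,0],[2.0,0.035,0.05],5],[[0,0,0],[1.5,0,0],5],[[0,0,0],[1.5,0,0],5],[[0,0,0],[1.0,0,0],5],[[0,0,0],[1.0,0,0],5],[[0,0,0],[0.6,0,0],5],[[0,0,0],[0,0,0],5],[[0,0,0],[0,0,0],5]])

```text
clock: 3.17
tool_pos: [0.5429, 0.0896, 0.0962]
eef_rot: [-0.07, 0.849, 0.045, 0.522]
contact_force: [0.8, 0.2, 0.2]
opening: 0.566
```

```bash
python3 - <<'E'
from h import *
im,d=snap("wrist","w3"); s=r.get_state();print(s["q"].round(2),s["tool_pos"].round(4),s["contact_force"]); 
cv2.imwrite("pics/v3.png",cv2.resize(im[:,:,::-1],(800,600)))
S0=slotR(9.3);S=slotR(9.3,27); m=np.array([.584,.0878,.068])
G=m+S0@[-.045,.0014,0]
plan(toolR(S),G,4)
E
```

```text
[-0.04  1.03 -0.39  1.45  0.27  1.19  1.25] [0.5432 0.0898 0.0965] [ 0.2646917   1.01318658 -0.05391587]
turn total deg [ 0.3  0.2 -0.1] shift in start axes cm [ 0.49 -0.72  0.35] in goal axes [ 0.49 -0.71  0.36]
4 rows: turn [ 0.08  0.05 -0.03] shift after [ 0.122 -0.178  0.089]
4 rows: turn [ 0.08  0.05 -0.03] shift before [ 0.122 -0.179  0.088]
```

View pics/v3.png

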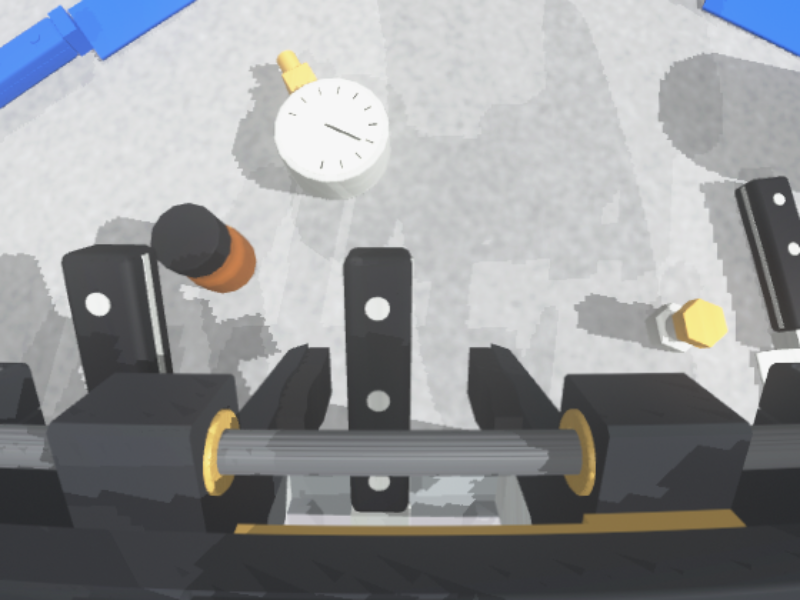

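Emit:
drive_tool(deltas=[[[0,0,0],[0.15,-0.25,0.12],5],[[0,0,0],[0.15,-0.25,0.12],5],[[0,0,0],[0.15,-0.2,0.1],5],[[0,0,0],[0,0,0],5],[[0,0,0],[0,0,0],5],[[0,0,0],[0,0,0],2.5],[[0,0,0],[0,0,0],2.5],[[0,0,0],[0,0,0],2.5],[[0,0,0],[0,0,0],2.5]], force=30)

```text
clock: 3.97
tool_pos: [0.5448, 0.0829, 0.0906]
eef_rot: [-0.07, 0.849, 0.045, 0.521]
contact_force: [-0.5, -0.2, -0.5]
opening: 0.292
```

Emit:
drive_tool(deltas=[[[0,0,0],[0,0,0],1],[[0,0,0],[0,0,0],0.5],[[0,0,0],[0,0,0],0.5],[[0,0,0],[0,0,0],0.5],[[0,0,0],[0,0,0],0.5]], force=30)

```text
clock: 4.38
tool_pos: [0.5447, 0.083, 0.0906]
eef_rot: [-0.07, 0.849, 0.045, 0.521]
contact_force: [-0.6, 0.1, 0.5]
opening: 0.222
```

```bash
python3 - <<'E'
from h import *
im,d=snap("wrist","w4"); s=r.get_state();print(s["q"].round(2),s["tool_pos"].round(4),s["contact_force"],s["opening"]*88); 
S0=slotR(9.3);S=slotR(9.3,27); m=np.array([.584,.0878,.068])
print(1000*S0.T@(s["tool_pos"]-m)); print(R.from_quat(s["eef_rot"]).as_matrix().round(3))
E
```

```text
[-0.03  1.04 -0.38  1.45  0.28  1.19  1.26] [0.5447 0.0829 0.0906] [-0.82780269  0.08537474  0.47047738] 19.280611954378067
[-45.55991428   1.56595321  -0.25905799]
[[-0.447 -0.166  0.879]
 [-0.071  0.986  0.15 ]
 [-0.892  0.004 -0.452]]
```

Emit:
drive_tool(deltas=[[[0,0,0],[-0.02,0,-0.4],0.5],[[0,0,0],[-0.04,0,-0.8],0.5],[[0,0,0],[-0.05,0,-1],0.5],[[0,0,0],[-0.05,0,-1],0.5],[[0,0,0],[-0.05,0,-1],0.5],[[0,0,0],[-0.05,0,-1],0.5],[[0,0,0],[-0.05,0,-1],0.5],[[0,0,0],[-0.05,0,-1],0.5],[[0,0,0],[-0.05,0,-1],0.5],[[0,0,0],[-0.05,0,-1],0.5],[[0,0,0],[-0.05,0,-1],0.5],[[0,0,0],[-0.05,0,-1],0.5]])

```text
clock: 5.43
tool_pos: [0.4477, 0.0659, 0.1467]
eef_rot: [-0.07, 0.849, 0.045, 0.521]
contact_force: [-0.3, 0.2, -1.8]
opening: 0.224
```

```bash
python3 - <<'E'
from h import *
im,d=snap("wrist","w5"); s=r.get_state();print(s["q"].round(2),s["tool_pos"].round(4),s["contact_force"],s["opening"]*88); 
cv2.imwrite("pics/v5.png",cv2.resize(im[:,:,::-1],(800,600)))
S0=slotR(9.3); m=np.array([.584,.0878,.068])
print(1000*S0.T@(s["tool_pos"]-m)); print(R.from_quat(s["eef_rot"]).as_matrix().round(3))
E
```

```text
[ 0.01  0.86 -0.41  1.76  0.26  1.06  1.21] [0.446  0.0655 0.1477] [-2.25774976 -0.55148879 -0.85478933] 19.44018998649887
[-160.92173082    0.29239379   -0.84875787]
[[-0.448 -0.167  0.878]
 [-0.073  0.986  0.15 ]
 [-0.891  0.003 -0.454]]
```

View pics/v5.png

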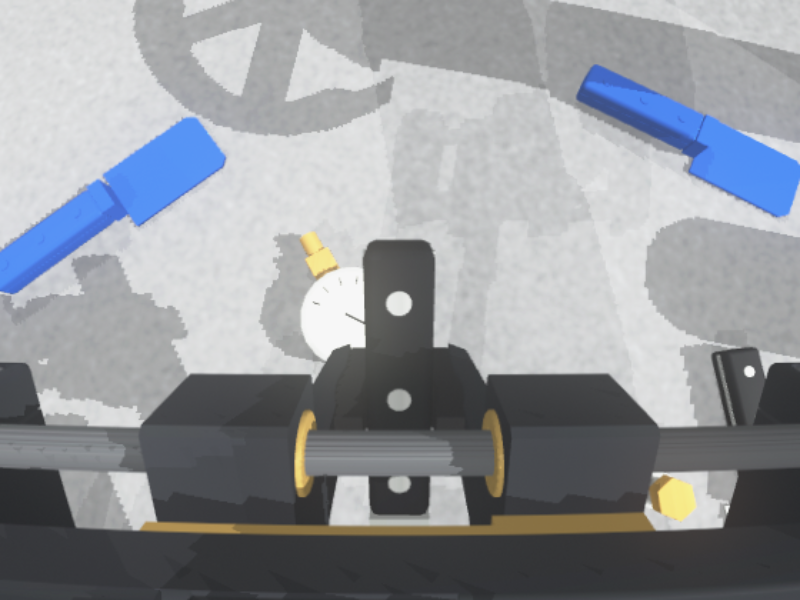

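```bash
python3 - <<'E'
from h import *
S=slotR(9.3); m=np.array([.584,.0878,.068])
plan(toolR(S),m+S@[0,-.112,.14],12)
E
```

```text
turn total deg [ 0.3  3.  -0. ] shift in start axes cm [-13.24 -11.32  16.73] in goal axes [-14.08 -11.23  16.09]
12 rows: turn [ 0.03  0.25 -0.  ] shift after [-1.142 -0.939  1.366]
12 rows: turn [ 0.03  0.25 -0.  ] shift before [-1.136 -0.94   1.371]
```

Emit:
drive_tool(deltas=[[[0,0.25,0],[-2,0,0],0.5],[[0,0.25,0],[-3,0,0],0.5],[[0,0.25,0],[-3,0,0],0.5],[[0,0.25,0],[-3,-0.8,1],0.5],[[0,0.25,0],[-1,-1.6,2],0.5],[[0,0.25,0],[-0.4,-1.6,2.2],0.5],[[0,0.25,0],[-0.4,-1.6,2.2],0.5],[[0,0.25,0],[-0.3,-1.6,2.2],0.5],[[0,0.25,0],[-0.3,-1.6,2.2],0.5],[[0,0.25,0],[-0.3,-1.5,2.2],0.5],[[0,0.25,0],[0,-1,2],0.5],[[0,0.25,0],[0,0,0.4],0.5]])

```text
clock: 6.48
tool_pos: [0.6728, -0.0136, 0.1856]
eef_rot: [-0.07, 0.863, 0.042, 0.498]
contact_force: [-0.8, -0.3, -1.2]
opening: 0.229
```

```bash
python3 - <<'E'
from h import *
im,d=snap("wrist","w6"); s=r.get_state();print(s["q"].round(2),s["tool_pos"].round(4),s["contact_force"],s["opening"]*88); snap("scene","s6");snap("side","d6")
cv2.imwrite("pics/v6.png",cv2.resize(im[:,:,::-1],(800,600)))
S0=slotR(9.3); m=np.array([.584,.0878,.068])
print(1000*S0.T@(s["tool_pos"]-m)); print(R.from_quat(s["eef_rot"]).as_matrix().round(3))
E
```

```text
[ 0.04  1.14 -0.35  0.83  0.3   1.75  1.5 ] [ 0.672  -0.0117  0.1858] [-2.04060641 -0.47441495 -1.31300352] 19.456460879508235
[   2.42247288 -112.37358066  137.42891162]
[[-0.495 -0.165  0.853]
 [-0.079  0.986  0.144]
 [-0.865  0.004 -0.501]]
```

View pics/v6.png

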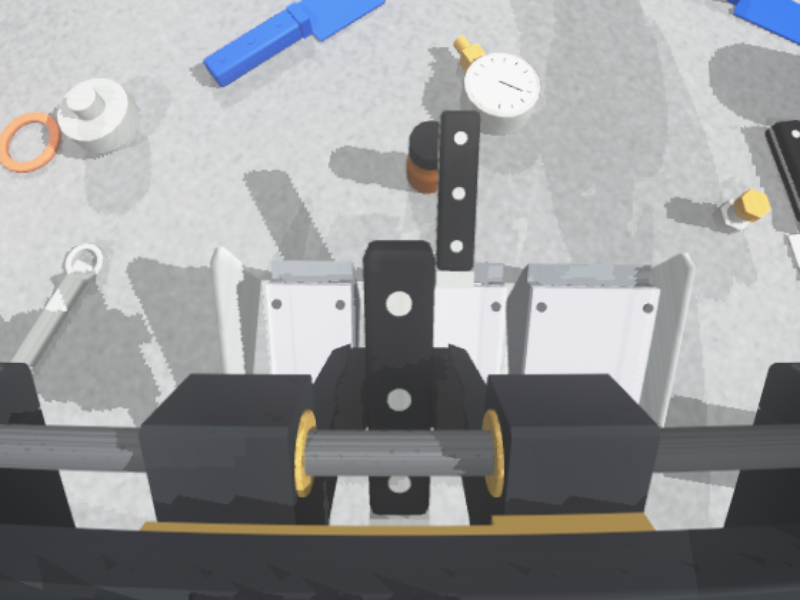

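```bash
python3 - <<'E'
from h import *
_,c=load("w6");S=slotR(9.3); m=np.array([.584,.0878,.068])
P={}
for n,p,h in[("nL",(276,304),14),("nR",(340,305),14),("mR",(496,306),14),("wL",(541,307),14),("wR",(648,308),14),("nEdgeL",(267,283),14),("nEdgeR",(352,283),14),("wEdgeL",(530,285),14),("wEdgeR",(659,288),14),("nlipL",(275,262),0),("nlipR",(353,262),0),("wlipL",(530,265),0),("wlipR",(650,267),0),("med r3",(456,246),17),("med r1",(460,138),15),("med rear",(460,112),15),("med bf",(455,270),18)]:
    P[n]=1000*onslot(c,W(p),S,m,h/1000);print(n,P[n].round(1))
A=(P["nL"]+P["nR"])/2;B=(P["wL"]+P["wR"])/2;d=B-A;print(A,B,d,np.degrees(np.arctan2(-d[0],d[1])))
A=(P["nEdgeL"]+P["nEdgeR"])/2;B=(P["wEdgeL"]+P["wEdgeR"])/2;d=B-A;print(A,B,d,np.degrees(np.arctan2(-d[0],d[1])))
# held scraper rivets in tool frame triangulated? rays in tool frame
T=np.array(c["tool_from_camera"]); st=r.get_state()
for p in[(399,303),(399,400),(399,484),(399,243)]:
    o,w=ray(c,*W(p)); Rm=R.from_quat(st["eef_rot"]).as_matrix(); o=Rm.T@(o-st["tool_pos"]);w=Rm.T@w
    for h in(-.018,-.008): q=o+w*(h-o[0])/w[0]; print(p,(1000*q).round(1),end=" ")
    print()
a=cv2.imread("pics/s6.png");b=cv2.imread("pics/d6.png")
x0,y0=proj(load("s6")[1],st["tool_pos"]).astype(int);x1,y1=proj(load("d6")[1],st["tool_pos"]).astype(int);print(x0,y0,x1,y1)
v=np.vstack([cv2.resize(q[y-50:y+50,x-65:x+65],(780,600) if 0 else (390*1,300),interpolation=cv2.INTER_CUBIC) for q,x,y in((a,x0,y0),(b,x1,y1))]);cv2.imwrite("pics/v7.png",v)
E
```

```text
nL [  14.  -190.4   14. ]
nR [  14.6 -151.    14. ]
mR [ 15.  -55.2  14. ]
wL [ 15.6 -27.3  14. ]
wR [16.2 40.7 14. ]
nEdgeL [   0.6 -194.9   14. ]
nEdgeR [   0.5 -143.3   14. ]
wEdgeL [  1.5 -35.3  14. ]
wEdgeR [ 3.2 45.6 14. ]
nlipL [  -9.2 -193.    -0. ]
nlipR [  -9.3 -143.8    0. ]
wlipL [ -7.7 -32.1  -0. ]
wlipR [-6.7 45.9  0. ]
med r3 [-22.8 -81.7  17. ]
med r1 [-82.9 -81.4  15. ]
med rear [-96.5 -81.9  15. ]
med bf [ -8.6 -81.9  18. ]
[  14.28470676 -170.72003984   14.        ] [15.9324576   6.71722729 14.        ] [1.64775084e+00 1.77437267e+02 3.55271368e-15] -0.532055394624987
[   0.59354342 -169.08006833   14.        ] [ 2.39060572  5.12553953 14.        ] [1.79706231e+00 1.74205608e+02 2.84217094e-14] -0.5910282387883561
(399, 303) [-18.   -4.2 -34.1] (399, 303) [ -8.   -4.2 -30.8] 
(399, 400) [-18.   -4.3  -4.3] (399, 400) [-8.  -4.3  1.6] 
(399, 484) [-18.   -4.4  25.6] (399, 484) [-8.  -4.5 34.1] 
(399, 243) [-18.   -4.1 -50.6] (399, 243) [ -8.   -4.1 -48.8] 
180 196 357 179
```

View pics/v7.png

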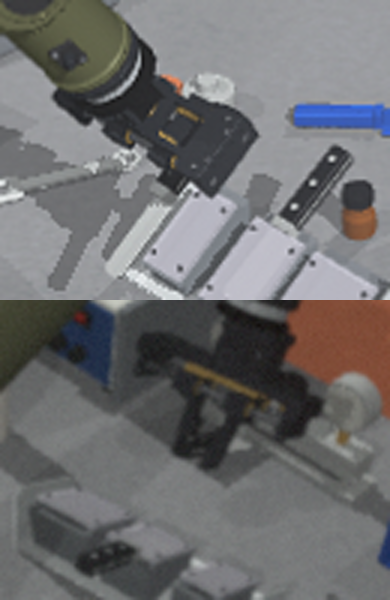

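```bash
python3 - <<'E'
from h import *
a,c0=load("w6"); b,c=snap("wrist","w7"); b=b[:,:,::-1]; s=r.get_state(); print(s["tool_pos"].round(4),s["qd"].round(3))
E0=np.linalg.inv(np.array(c0["extrinsics"]));E1=np.linalg.inv(np.array(c["extrinsics"]));print("cam move mm",1000*(E1-E0)[:3,3])
S=slotR(9.3); m=np.array([.584,.0878,.068]); P={}
def track(p,k=9):
    u,v=[int(round(t)) for t in W(p)]; t=a[v-k:v+k+1,u-k:u+k+1]; w=b[v-k-12:v+k+13,u-k-12:u+k+13]
    q=cv2.matchTemplate(w,t,cv2.TM_CCOEFF_NORMED);_,s,_,l=cv2.minMaxLoc(q); return (W(p)[0]+l[0]-12,W(p)[1]+l[1]-12),s
for n,p,h in[("nL",(276,304),14),("nR",(340,305),14),("mR",(496,306),14),("wL",(541,307),14),("wR",(648,308),14),("nlipL",(275,262),0),("nlipR",(353,262),0)]:
    q,sc=track(p);P[n]=1000*onslot(c,q,S,m,h/1000);print(n,np.subtract(q,W(p)),round(sc,2),P[n].round(1))
A=(P["nL"]+P["nR"])/2;B=(P["wL"]+P["wR"])/2;d=B-A;print(A,B,d)
T=np.array(c["tool_from_camera"]); c["extrinsics"]=np.linalg.inv(T)
for p in[(399,303),(399,400),(399,484),(399,243),(399,515)]:
    o,w=ray(c,*W(p))
    for h in(-.022,-.017,-.012): q=o+w*(h-o[0])/w[0]; print(p,(1000*q).round(1),end=" ")
    print()
E
```

```text
[ 0.6712 -0.0098  0.189 ] [ 0.001 -0.022 -0.003  0.004  0.004  0.003  0.002]
cam move mm [-1.59491608  3.04605495  2.49793633]
nL [-4.  1.] 0.97 [  13.7 -190.5   14. ]
nR [-4.  2.] 0.96 [  15.  -150.8   14. ]
mR [-5.  2.] 0.98 [ 15.  -55.1  14. ]
wL [-5.  2.] 0.96 [ 15.5 -26.9  14. ]
wR [-6.  2.] 0.97 [15.9 40.6 14. ]
nlipL [-4.  1.] 0.96 [  -9.7 -193.3    0. ]
nlipR [0. 0.] 0.96 [ -10.9 -140.     0. ]
[  14.37222244 -170.64311582   14.        ] [15.70353805  6.82200786 14.        ] [ 1.33131560e+00  1.77465124e+02 -7.10542736e-15]
(399, 303) [-22.   -0.5 -37. ] (399, 303) [-17.   -0.5 -35.4] (399, 303) [-12.   -0.5 -33.8] 
(399, 400) [-22.   -0.5  -7.8] (399, 400) [-17.   -0.5  -4.9] (399, 400) [-12.   -0.5  -1.9] 
(399, 484) [-22.   -0.5  21.5] (399, 484) [-17.   -0.5  25.7] (399, 484) [-12.   -0.5  29.9] 
(399, 243) [-22.   -0.5 -53.2] (399, 243) [-17.   -0.5 -52.3] (399, 243) [-12.   -0.5 -51.4] 
(399, 515) [-22.   -0.5  33.5] (399, 515) [-17.   -0.5  38.3] (399, 515) [-12.   -0.5  43. ]
```

```bash
cat >> h.py <<'E'
S0=slotR(9.3); PSI=8.8; S1=slotR(PSI)
m1=np.array([.584,.0878,.068])+.003*np.array([S1[1,1],-S1[0,1],0])  # shoulder of narrow at grasp
N=m1-.1716*S1[:,1]
def tcpN(x,y,z,off=(-.048,.0005,.0002)): return N+S1@(np.array([x,y,z])+off)
E
python3 - <<'E'
from h import *
print(N,tcpN(-.105,0,.002))
plan(toolR(S1),tcpN(-.105,0,.002)+S1[:,2]*.138,9)
plan(toolR(S1),tcpN(-.105,0,.002),9)
E
```

```text
[ 0.61321705 -0.08132103  0.068     ] [ 0.48328549 -0.10092955  0.14640526]
turn total deg [0.9 0.1 0.2] shift in start axes cm [ -0.13  -5.9  -15.25] in goal axes [ -0.13  -6.13 -15.15]
9 rows: turn [0.1  0.01 0.02] shift after [-0.014 -0.67  -1.688]
9 rows: turn [0.1  0.01 0.02] shift before [-0.014 -0.667 -1.689]
turn total deg [0.9 0.1 0.2] shift in start axes cm [ 13.67  -5.86 -15.26] in goal axes [ 13.67  -6.13 -15.15]
9 rows: turn [0.1  0.01 0.02] shift after [ 1.519 -0.668 -1.689]
9 rows: turn [0.1  0.01 0.02] shift before [ 1.519 -0.665 -1.69 ]
```

Emit:
drive_tool(deltas=[[[0.1,0,0],[0,-0.6,-1.6],0.5],[[0.1,0,0],[0,-0.75,-1.9],0.5],[[0.1,0,0],[0,-0.75,-1.9],0.5],[[0.1,0,0],[0,-0.75,-1.9],0.5],[[0.1,0,0],[0,-0.75,-1.9],0.5],[[0.1,0,0],[0,-0.75,-1.9],0.5],[[0.1,0,0],[0.5,-0.75,-1.9],0.5],[[0.1,0,0],[1.5,-0.5,-1.5],0.5],[[0.1,0,0.1],[2,-0.3,-0.6],0.5],[[0,0,0.1],[2,0,0],0.5],[[0,0,0],[2,0,0],0.5],[[0,0,0],[2,0,0],0.5]])

```text
clock: 7.68
tool_pos: [0.5018, -0.0976, 0.1783]
eef_rot: [-0.066, 0.863, 0.038, 0.5]
contact_force: [-0.2, -1.4, -1.6]
opening: 0.222
```

Emit:
drive_tool(deltas=[[[0,0,0],[1.5,0,0],0.5],[[0,0,0],[1,0,0],0.5],[[0,0,0],[0.6,0,0],0.5],[[0,0,0],[0,0,0],0.5],[[0,0,0],[0,0,0],0.5],[[0,0,0],[0,0,0],0.5]])

```text
clock: 8.18
tool_pos: [0.4884, -0.0999, 0.1513]
eef_rot: [-0.066, 0.862, 0.038, 0.5]
contact_force: [-0.4, -0.3, -0.5]
opening: 0.222
```

```bash
python3 - <<'E'
from h import *
s=r.get_state();print(s["q"].round(2),s["tool_pos"].round(4),s["contact_force"].round(1),s["opening"]*88)
print((1000*(S1.T@(s["tool_pos"]-N))).round(1)+[48,-.5,-.2])
plan(toolR(S1),tcpN(-.105,0,.002),4)
E
```

```text
[ 0.24  0.91 -0.37  1.59  0.35  1.23  1.44] [ 0.4884 -0.0999  0.1513] [-0.4 -0.3 -0.5] 19.57483596349618
[-102.9    0.2    8.8]
turn total deg [-0.1  0.2 -0. ] shift in start axes cm [ 0.68 -0.02 -0.21] in goal axes [ 0.68 -0.02 -0.21]
4 rows: turn [-0.03  0.06 -0.  ] shift after [ 0.171 -0.006 -0.053]
4 rows: turn [-0.03  0.06 -0.  ] shift before [ 0.171 -0.006 -0.053]
```

Emit:
drive_tool(deltas=[[[0,0.1,0],[0.35,-0.02,0],0.5],[[0,0.1,0],[0.33,0,0],0.5],[[0,0,0],[0,0,0],0.5],[[0,0,0],[0,0,0.5],0.5],[[0,0,0],[0,0,0.6],0.5],[[0,0,0],[0,0,0.6],0.5],[[0,0,0],[0,0,0.6],0.5],[[0,0,0],[0,0,0.6],0.5],[[0,0,0],[0,0,0.6],0.5],[[0,0,0],[0,0,0.6],0.5],[[0,0,0],[0,0,0],0.5],[[0,0,0],[0,0,0],0.5]])

```text
clock: 9.18
tool_pos: [0.5195, -0.0955, 0.1236]
eef_rot: [-0.066, 0.864, 0.038, 0.498]
contact_force: [0.3, 0.1, -1.4]
opening: 0.222
```

```bash
python3 - <<'E'
from h import *
s=r.get_state();print(s["tool_pos"].round(4),(S1.T@s["contact_force"]).round(1),s["moment"].round(2),s["opening"]*88)
print((1000*(S1.T@(s["tool_pos"]-N))).round(1)+[48,-.5,-.2])
plan(toolR(S1),tcpN(0,0,.002),4)
im,d=snap("wrist","w8"); snap("scene","s8"); snap("side","d8")
a,c=load("s8");u,v=proj(c,N).astype(int); print(u,v)
p=cv2.resize(a[v-50:v+50,u-65:u+65],(390,300),interpolation=cv2.INTER_CUBIC)
a,c=load("d8");u,v=proj(c,N).astype(int); print(u,v)
q=cv2.resize(a[v-50:v+50,u-65:u+65],(390,300),interpolation=cv2.INTER_CUBIC)
cv2.imwrite("pics/v8.png",np.vstack([np.hstack([p,q]),cv2.resize(im[100:320,:,::-1],(780,306))[:300]]))
E
```

```text
[ 0.5195 -0.0955  0.1236] [ 1.  0. -1.] [ 0.1  -0.54  0.02] 19.538605166446875
[-61.8  -0.1   0.5]
turn total deg [-0.1 -0.1 -0. ] shift in start axes cm [-0.16  0.03  6.18] in goal axes [-0.15  0.01  6.18]
4 rows: turn [-0.03 -0.03 -0.01] shift after [-0.037  0.005  1.546]
4 rows: turn [-0.03 -0.03 -0.01] shift before [-0.038  0.005  1.546]
188 210
357 227
```

Emit:
drive_tool(deltas=[[[0,0,0],[-0.05,0,0.4],0.5],[[0,0,0],[-0.05,0,0.6],0.5],[[0,0,0],[0,0,0.6],0.5],[[0,0,0],[0,0,0.6],0.5],[[0,0,0],[0,0,0.6],0.5],[[0,0,0],[0,0,0.6],0.5],[[0,0,0],[0,0,0.6],0.5],[[0,0,0],[0,0,0.6],0.5],[[0,0,0],[0,0,0.4],0.5],[[0,0,0],[0,0,0.4],0.5],[[0,0,0],[0,0,0],0.5],[[0,0,0],[0,0,0],0.5]])

```text
clock: 10.33
tool_pos: [0.5661, -0.0884, 0.0976]
eef_rot: [-0.066, 0.864, 0.038, 0.498]
contact_force: [-0.3, 0.0, -0.9]
opening: 0.221
```

```bash
cat >> h.py <<'E'
def rep(off=(48,-.5,-.2),O=None):
    s=r.get_state();print(s["clock"],"F slot",(S1.T@s["contact_force"]).round(1),"M",s["moment"].round(2),"open",round(s["opening"]*88,1))
    print("pos",(1000*(S1.T@(s["tool_pos"]-(N if O is None else O)))).round(1)+np.array(off)); plan(toolR(S1),tcpN(0,0,.001),4)
E
python3 -c "
from h import *
rep()"
```

```text
10.3333 F slot [ 0.2  0.1 -1. ] M [ 0.1  -0.56  0.02] open 19.5
pos [-8.  -0.3  1.6]
turn total deg [-0.1 -0.1 -0. ] shift in start axes cm [0.06 0.03 0.8 ] in goal axes [0.06 0.03 0.8 ]
4 rows: turn [-0.03 -0.03 -0.01] shift after [0.014 0.007 0.201]
4 rows: turn [-0.03 -0.03 -0.01] shift before [0.014 0.008 0.201]
```

Emit:
drive_tool(deltas=[[[0,0,0],[0.03,0,0.15],0.5],[[0,0,0],[0,0,0.15],0.5],[[0,0,0],[0,0,0.15],0.5],[[0,0,0],[0,0,0.15],0.5],[[0,0,0],[0,0,0.1],0.5],[[0,0,0],[0,0,0.1],0.5],[[0,0,0],[0,0,0],0.5],[[0,0,0],[0,0,0],0.5]])

```text
clock: 11.0
tool_pos: [0.5721, -0.0876, 0.0936]
eef_rot: [-0.066, 0.864, 0.037, 0.497]
contact_force: [-2.8, -0.4, 0.8]
opening: 0.223
```

```bash
python3 -c "
from h import *
rep()"
```

```text
11.0 F slot [-2.9  0.1 -0.7] M [ 0.04  0.17 -0.01] open 19.6
pos [-0.9 -0.4  1.2]
turn total deg [-0.1 -0.2 -0. ] shift in start axes cm [0.02 0.04 0.09] in goal axes [0.02 0.04 0.09]
4 rows: turn [-0.03 -0.05 -0.01] shift after [0.005 0.011 0.022]
4 rows: turn [-0.03 -0.05 -0.01] shift before [0.005 0.011 0.022]
```

Emit:
drive_tool(deltas=[[[0,0,0],[0,0,0.1],0.5],[[0,0,0],[0,0,0.1],0.5],[[0,0,0],[0,0,0.1],0.5],[[0,0,0],[0,0,0],0.5],[[0,0,0],[0,0,0],0.5]])

```text
clock: 11.42
tool_pos: [0.5719, -0.0877, 0.093]
eef_rot: [-0.066, 0.866, 0.037, 0.494]
contact_force: [-9.1, -1.1, 7.0]
opening: 0.222
```

```bash
python3 -c "
from h import *
rep()"
```

```text
11.4167 F slot [-11.5   0.3   1.5] M [-0.07  1.73 -0.07] open 19.5
pos [-0.7 -0.5  0.6]
turn total deg [-0.1 -0.6 -0. ] shift in start axes cm [-0.04  0.05  0.07] in goal axes [-0.04  0.05  0.07]
4 rows: turn [-0.03 -0.15 -0.  ] shift after [-0.011  0.013  0.018]
4 rows: turn [-0.03 -0.15 -0.  ] shift before [-0.011  0.013  0.018]
```

Emit:
drive_tool(deltas=[[[0,0,0],[0,0,-0.15],0.5],[[0,0,0],[0,0,0],4],[[0,0,0],[0,0,0],4],[[0,0,0],[0,0,0],4],[[0,0,0],[0,0,0],4],[[0,0,0],[0,0,0],4]])

```text
clock: 11.92
tool_pos: [0.5746, -0.0871, 0.0925]
eef_rot: [-0.066, 0.864, 0.038, 0.498]
contact_force: [0.8, -0.1, 0.5]
opening: 0.455
```

Emit:
drive_tool(deltas=[[[0,0,0],[-0.5,0,0],4],[[0,0,0],[-1,0,0],4],[[0,0,0],[-2,0,0],4],[[0,0,0],[-3,0,0],4],[[0,0,0],[-3,0,0],4],[[0,0,0],[-2,0,0],4],[[0,0,0],[-1,0,0],4],[[0,0,0],[0,0,0],4],[[0,0,0],[0,0,0],4]])

```text
clock: 12.67
tool_pos: [0.6365, -0.0775, 0.2013]
eef_rot: [-0.066, 0.864, 0.038, 0.499]
contact_force: [0.4, 0.1, 0.1]
opening: 0.457
```

```bash
python3 - <<'E'
from h import *
rep()
im,d=snap("wrist","w9"); cv2.imwrite("pics/v9.png",cv2.resize(im[:,:,::-1],(800,600)))
E
```

```text
12.6667 F slot [0.3 0.1 0.3] M [ 0.11 -0.44  0.01] open 40.2
pos [  1.8  -0.3 127.1]
turn total deg [-0.1  0.  -0. ] shift in start axes cm [12.61  0.02 -0.18] in goal axes [12.61  0.03 -0.18]
4 rows: turn [-0.03  0.   -0.  ] shift after [ 3.152  0.006 -0.045]
4 rows: turn [-0.03  0.   -0.  ] shift before [ 3.152  0.006 -0.045]
```

View pics/v9.png

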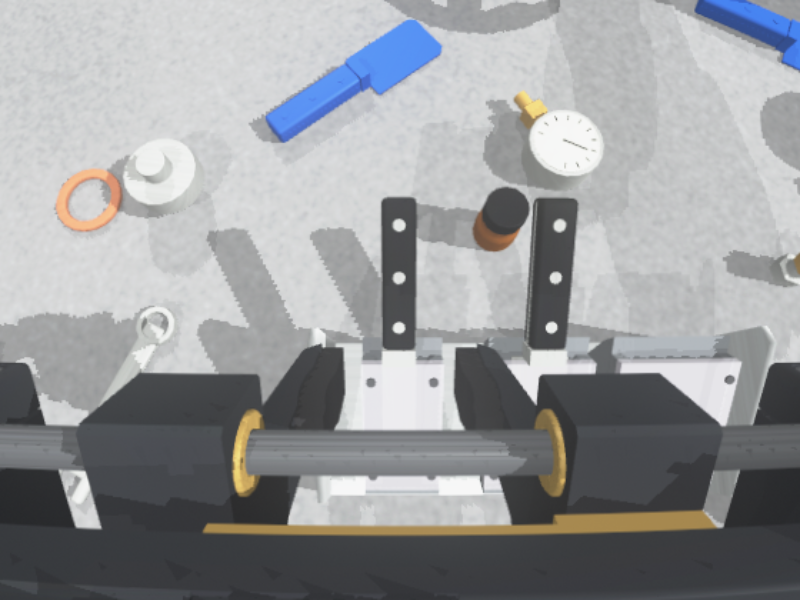

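```bash
python3 - <<'E'
from h import *
_,c=load("w9")
P={}
for n,p,h in[("nL",(371,382),14),("nR",(434,382),14),("wR",(729,380),14),("handle",(399,278),17),("nlipL",(362,339),0),("nlipR",(442,338),0),("ncovL",(362,360),14),("ncovR",(443,360),14),("wlip",(613,338),0),("wlipR",(728,336),0),("rear",(399,199),16),("bf",(398,349),18)]:
    P[n]=1000*onslot(c,W(p),S1,N,h/1000);print(n,P[n].round(1))
Sw=slotR(17.5,0)
plan(toolR(Sw),np.array([.436,.299,.17]),14)
E
```

```text
nL [ 12.4 -17.8  14. ]
nR [12.5 21.4 14. ]
wR [ 13.4 211.4  14. ]
handle [-55.2  -0.3  17. ]
nlipL [-10.6 -23.9   0. ]
nlipR [-11.2  27.   -0. ]
ncovL [ -2.6 -23.   14. ]
ncovR [-2.5 26.5 14. ]
wlip [-10.6 137.5  -0. ]
wlipR [-11.3 215.3   0. ]
rear [-99.5  -0.2  16. ]
bf [-11.7  -1.   18. ]
turn total deg [ -8.6 -30.1  -2.3] shift in start axes cm [  9.67  40.26 -10.63] in goal axes [ 3.06 41.93 -7.72]
14 rows: turn [-0.62 -2.15 -0.16] shift after [ 0.42   2.948 -0.692]
14 rows: turn [-0.62 -2.15 -0.16] shift before [ 0.454  2.939 -0.708]
```

Emit:
drive_tool(deltas=[[[-0.6,-2.15,-0.16],[-0.5,2,-0.7],4.5],[[-0.6,-2.15,-0.16],[0,2.95,-0.7],4.5],[[-0.6,-2.15,-0.16],[0.3,2.95,-0.7],4.5],[[-0.6,-2.15,-0.16],[0.44,2.95,-0.7],4.5],[[-0.6,-2.15,-0.16],[0.44,2.95,-0.7],4.5],[[-0.6,-2.15,-0.16],[0.44,2.95,-0.7],4.5],[[-0.6,-2.15,-0.16],[0.44,2.95,-0.7],4.5],[[-0.6,-2.15,-0.16],[0.44,2.95,-0.7],4.5],[[-0.6,-2.15,-0.16],[0.44,2.95,-0.7],4.5],[[-0.6,-2.15,-0.16],[0.44,2.95,-0.7],4.5],[[-0.6,-2.15,-0.16],[0.44,2.95,-0.7],4.5],[[-0.6,-2.15,-0.16],[0.44,2.95,-0.7],4.5]])

```text
clock: 13.72
tool_pos: [0.4759, 0.2405, 0.1921]
eef_rot: [-0.101, 0.726, 0.097, 0.674]
contact_force: [-0.7, -0.5, -0.1]
opening: 0.51
```

```bash
python3 - <<'E'
from h import *
s=r.get_state();print(s["q"].round(2),s["tool_pos"].round(4))
Sw=slotR(17.5,0)
plan(toolR(Sw),np.array([.436,.299,.17]),4)
E
```

```text
[-0.29  0.7  -0.42  1.83  0.35  0.76  0.95] [0.4759 0.2405 0.1921]
turn total deg [-1.4 -4.2 -0.3] shift in start axes cm [ 2.4   6.72 -2.04] in goal axes [ 2.21  6.78 -2.04]
4 rows: turn [-0.36 -1.06 -0.07] shift after [ 0.571  1.689 -0.511]
4 rows: turn [-0.36 -1.06 -0.07] shift before [ 0.582  1.685 -0.511]
```

Emit:
drive_tool(deltas=[[[-0.3,-1,0],[0.5,1.5,-0.4],4.5],[[-0.3,-1,0],[0.5,1.5,-0.4],4.5],[[-0.3,-1,0],[0.5,1.2,-0.4],4.5],[[-0.3,-1,0],[0.5,0.6,-0.4],4.5],[[0,0,0],[0,0,0],4.5],[[0,0,0],[0,0,0],4.5],[[0,0,0],[0,0,0],4.5]])

```text
clock: 14.3
tool_pos: [0.4481, 0.2806, 0.1736]
eef_rot: [-0.104, 0.701, 0.107, 0.697]
contact_force: [0.4, -1.2, -0.1]
opening: 0.511
```

```bash
python3 - <<'E'
from h import *
s=r.get_state();print(s["q"].round(2),s["tool_pos"].round(4)); Rm=R.from_quat(s["eef_rot"]).as_matrix();print(Rm.round(3))
im,d=snap("wrist","w10"); cv2.imwrite("pics/v10.png",cv2.resize(im[:,:,::-1],(800,600)))
E
```

```text
[-0.42  0.7  -0.37  1.92  0.41  0.6   0.82] [0.4481 0.2806 0.1736]
[[-0.006 -0.295  0.955]
 [ 0.003  0.955  0.296]
 [-1.     0.004 -0.005]]
```

View pics/v10.png

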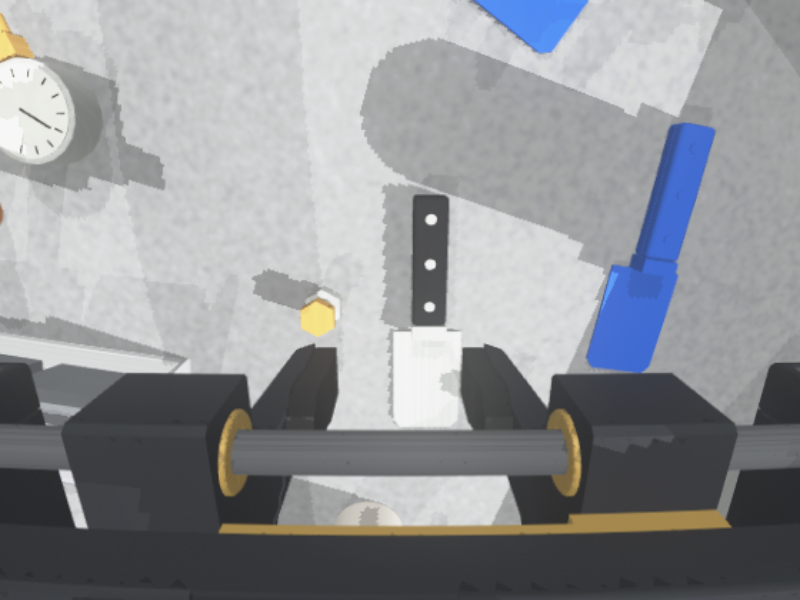

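```bash
python3 - <<'E'
from h import *
_,c=load("w10")
f=lambda p,z=.018:onz(c,*W(p),z)
P=[f((431,219)),f((430,264)),f((429,307))];print(np.round(P,4)); v=P[2]-P[0];psi=np.degrees(np.arctan2(v[1],v[0]));print(psi,np.linalg.norm(v))
rear=f((431,196));bf=f((429,326));print(rear,bf,np.linalg.norm(bf-rear)); 
e1=f((393,380),.003);e2=f((461,380),.003);print("blade w",np.linalg.norm(e1-e2)); t=f((426,425),.003);print("tip",t)
x=v/np.linalg.norm(v);sh=rear+.1*x;sh2=t-.08*x;print("shoulder",sh,sh2,f((318,317),.034))
Sw=slotR(psi,0)
G=sh-.042*x; G[2]=.013
plan(toolR(Sw),G,4)
E
```

```text
[[0.4059 0.2896 0.018 ]
 [0.4346 0.2984 0.018 ]
 [0.4637 0.3073 0.018 ]]
17.024934723567302 0.060469781696920376
[0.39182074 0.28499489 0.018     ] [0.476963   0.31173272 0.018     ] 0.08924189485223386
blade w 0.052034964752436505
tip [0.56213065 0.33858184 0.003     ]
shoulder [0.48743848 0.31427367 0.018     ] [0.48563645 0.31515881 0.003     ] [0.487058   0.23711277 0.034     ]
turn total deg [ 0.1 -0.2 -0.3] shift in start axes cm [16.08  2.    0.58] in goal axes [16.07  2.08  0.51]
4 rows: turn [ 0.03 -0.06 -0.06] shift after [4.019 0.512 0.134]
4 rows: turn [ 0.03 -0.06 -0.06] shift before [4.02  0.508 0.138]
```

Emit:
drive_tool(deltas=[[[0,0,-0.1],[1,0.7,0.2],4.5],[[0,0,-0.1],[2,0.7,0.2],4.5],[[0,0,-0.1],[2,0.6,0.15],4.5],[[0,0,0],[2,0,0],4.5],[[0,0,0],[2,0,0],4.5],[[0,0,0],[2,0,0],4.5],[[0,0,0],[1.5,0,0],4.5],[[0,0,0],[1,0,0],4.5],[[0,0,0],[0.8,0,0],4.5],[[0,0,0],[0.4,0,0],4.5],[[0,0,0],[0,0,0],4.5],[[0,0,0],[0,0,0],4.5]])

```text
clock: 15.35
tool_pos: [0.4467, 0.3025, 0.0271]
eef_rot: [-0.106, 0.7, 0.106, 0.698]
contact_force: [0.3, 0.7, -0.8]
opening: 0.508
```

```bash
python3 - <<'E'
from h import *
s=r.get_state();print(s["tool_pos"].round(4),s["contact_force"])
Sw=slotR(17.02,0);G=np.array([.4866,.3145,0])-.042*Sw[:,0];G[2]=.0135;plan(toolR(Sw),G,4)
E
```

```text
[0.4467 0.3025 0.0271] [ 0.29830676  0.74002107 -0.81621019]
turn total deg [ 0.2 -0.2 -0. ] shift in start axes cm [ 1.36 -0.02 -0.03] in goal axes [ 1.36 -0.02 -0.03]
4 rows: turn [ 0.06 -0.05 -0.  ] shift after [ 0.34  -0.006 -0.008]
4 rows: turn [ 0.06 -0.05 -0.  ] shift before [ 0.34  -0.006 -0.007]
```

Emit:
drive_tool(deltas=[[[0,0,0],[0.5,0,0],4.5],[[0,0,0],[0.5,0,0],4.5],[[0,0,0],[0.3,0,0],4.5],[[0,0,0],[0,0,0],4.5],[[0,0,0],[0,0,0],3],[[0,0,0],[0,0,0],2.4],[[0,0,0],[0,0,0],2],[[0,0,0],[0,0,0],1],[[0,0,0],[0,0,0],0.5],[[0,0,0],[0,0,0],0.5],[[0,0,0],[0,0,0],0.5],[[0,0,0],[0,0,0],0.5]], force=45)

```text
clock: 16.35
tool_pos: [0.4464, 0.3024, 0.014]
eef_rot: [-0.106, 0.7, 0.106, 0.698]
contact_force: [0.6, 0.1, 1.0]
opening: 0.27
```

```bash
cat >> h.py <<'E'
PSW=8.6; SW=slotR(PSW); Wd=N+S1@np.array([.0008,.1772,0])
def rW(goal,off,pitch=30,n=10):  # goal: shoulder pos mm in wide slot; off: TCP in scraper frame mm
    s=r.get_state(); print(s["clock"],"q",s["q"].round(2),"F slot",(SW.T@s["contact_force"]).round(1),"M",s["moment"].round(2),"open",round(s["opening"]*88,1))
    print("shoulder",(1000*(SW.T@(s["tool_pos"]-Wd))-off).round(1)); plan(toolR(SW),Wd+SW@((np.array(goal)+off)/1000),n)
E
python3 - <<'E'
from h import *
s=r.get_state();Sw=slotR(17.02,0);print(s["tool_pos"],s["contact_force"],s["opening"]*88,1000*Sw.T@(s["tool_pos"]-[.4866,.3145,0]))
print(Wd, R.from_quat(s["eef_rot"]).as_matrix().round(3))
E
```

```text
[0.44642749 0.30237695 0.01396074] [0.62032233 0.08293503 0.97165284] 23.7742395458071 [-41.96154438   0.16661984  13.96074343]
[0.58679263 0.09389903 0.0676    ] [[-0.004 -0.297  0.955]
 [-0.001  0.955  0.297]
 [-1.     0.    -0.004]]
```

Emit:
drive_tool(deltas=[[[0,0,0],[-0.5,0,0],0.5],[[0,0,0],[-1,0,0],0.5],[[0,0,0],[-2,0,0],0.5],[[0,0,0],[-2.5,0,0],0.5],[[0,0,0],[-2.5,0,0],0.5],[[0,0,0],[-2.5,0,0],0.5],[[0,0,0],[-2.5,0,0],0.5],[[0,0,0],[-2.5,0,0],0.5],[[0,0,0],[-1.5,0,0],0.5],[[0,0,0],[0,0,0],0.5],[[0,0,0],[0,0,0],0.5]])

```text
clock: 17.27
tool_pos: [0.4472, 0.3023, 0.1896]
eef_rot: [-0.106, 0.7, 0.106, 0.698]
contact_force: [-0.6, -0.7, -1.2]
opening: 0.269
```

```bash
python3 - <<'E'
from h import *
rW([-115,0,12],[-42,.2,14],n=12); snap("wrist","w11")
E
```

```text
17.2667 q [-0.45  0.68 -0.39  1.88  0.4   0.66  0.8 ] F slot [ 0.  -0.6 -1.4] M [ 0.02  0.05 -0.06] open 23.7
shoulder [-111.5  226.7   38.2]
turn total deg [ 8.4 29.8  2.3] shift in start axes cm [  2.11 -22.17  -4.99] in goal axes [  2.62 -22.67  -0.35]
12 rows: turn [0.7  2.48 0.19] shift after [ 0.233 -1.88  -0.211]
12 rows: turn [0.7  2.48 0.19] shift before [ 0.229 -1.876 -0.244]
```

Emit:
drive_tool(deltas=[[[0.7,2.48,0.19],[0.23,-1.4,-0.23],0.5],[[0.7,2.48,0.19],[0.23,-1.95,-0.23],0.5],[[0.7,2.48,0.19],[0.23,-1.95,-0.23],0.5],[[0.7,2.48,0.19],[0.23,-1.95,-0.23],0.5],[[0.7,2.48,0.19],[0.23,-1.95,-0.23],0.5],[[0.7,2.48,0.19],[0.23,-1.95,-0.23],0.5],[[0.7,2.48,0.19],[0.23,-1.95,-0.23],0.5],[[0.7,2.48,0.19],[0.23,-1.95,-0.23],0.5],[[0.7,2.48,0.19],[0.23,-1.95,-0.23],0.5],[[0.7,2.48,0.19],[0.23,-1.95,-0.23],0.5],[[0.7,2.48,0.19],[0.23,-1.95,-0.23],0.5],[[0.7,2.48,0.19],[0.23,-1.6,-0.2],0.5]])

```text
clock: 18.32
tool_pos: [0.4661, 0.0744, 0.1656]
eef_rot: [-0.065, 0.865, 0.037, 0.496]
contact_force: [-0.3, -0.7, -1.9]
opening: 0.269
```

Emit:
drive_tool(deltas=[[[0,0,0],[0,0,0],0.5],[[0,0,0],[0,0,0],0.5],[[0,0,0],[0,0,0],0.5]])

```text
clock: 18.57
tool_pos: [0.466, 0.0777, 0.1666]
eef_rot: [-0.066, 0.864, 0.039, 0.498]
contact_force: [0.0, -0.4, -0.7]
opening: 0.265
```

```bash
python3 - <<'E'
from h import *
rW([-105,0,2.5],[-42,.2,14],n=4)
im,d=snap("wrist","w12"); snap("scene","s12"); snap("side","d12")
a,c=load("s12");u,v=proj(c,Wd).astype(int); print("scene crop origin",u-65,v-60)
p=cv2.resize(a[v-60:v+40,u-65:u+65],(390,300),interpolation=cv2.INTER_CUBIC)
a,c=load("d12");u,v=proj(c,Wd).astype(int); print("side",u-85,v-50)
q=cv2.resize(a[v-50:v+50,u-85:u+45],(390,300),interpolation=cv2.INTER_CUBIC)
cv2.imwrite("pics/v12.png",np.vstack([np.hstack([p,q]),cv2.resize(im[150:370,:,::-1],(780,306))[:300]]))
E
```

```text
18.5667 q [-0.    0.88 -0.43  1.64  0.23  1.21  1.21] F slot [ 0.3 -0.4 -0.6] M [ 0.15 -0.55 -0.07] open 23.3
shoulder [-113.     1.8   10.8]
turn total deg [ 0.2 -0.1  0. ] shift in start axes cm [ 0.83 -0.18  0.8 ] in goal axes [ 0.83 -0.18  0.8 ]
4 rows: turn [ 0.04 -0.02  0.  ] shift after [ 0.208 -0.046  0.2  ]
4 rows: turn [ 0.04 -0.02  0.  ] shift before [ 0.208 -0.046  0.201]
scene crop origin 166 176
side 227 152
```

View pics/v12.png

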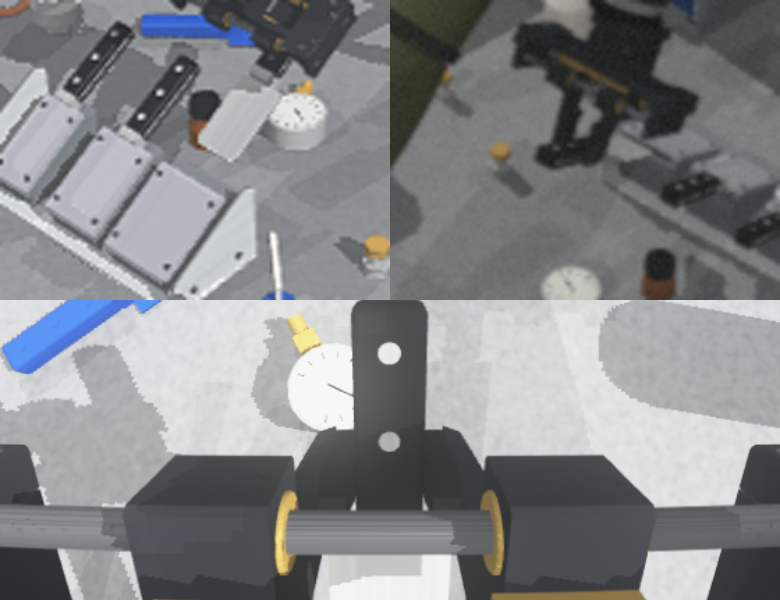

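```bash
python3 - <<'E'
from h import *
_,c=load("w12");_,w11=load("w11");_,s=load("s12")
c["extrinsics"]=np.linalg.inv(np.array(c["tool_from_camera"]))
k=560/780
for p in[(389,353),(389,442)]:
    u,v=(p[0]+.5)*k-.5,(p[1]-300+.5)*220/306+150-.5
    o,w=ray(c,u,v)
    for h in(-.008,-.004,-.0): print((1000*(o+w*(h-o[0])/w[0])).round(1),end=" ")
    print()
for n,q in[("tipL/R",(80,25,3)),("tip",(80,-25,3)),("sh",(0,25,3)),("sh",(0,-25,3))]:
    X=Wd+SW@((np.array([-113,1.8,10.8])+q)/1000);print(n,(proj(s,X)-[166,176])*3)
E
```

```text
[ -8.   -0.6 -43. ] [ -4.   -0.6 -42. ] [  0.   -0.6 -41.1] 
[ -8.   -0.6 -13.7] [ -4.   -0.6 -11.8] [ 0.  -0.6 -9.9] 
tipL/R [232.27880961 158.21304826]
tip [193.47622228 135.97222312]
sh [281.39183489  89.17483116]
sh [242.18008147  68.33132185]
```

Emit:
drive_tool(deltas=[[[0,0,0],[0.35,-0.12,0],0.5],[[0,0,0],[0.33,-0.1,0],0.5],[[0,0,0],[0,0,0.5],0.5],[[0,0,0],[0,0,0.6],0.5],[[0,0,0],[0,0,0.6],0.5],[[0,0,0],[0,0,0.6],0.5],[[0,0,0],[0,0,0.6],0.5],[[0,0,0],[0,0,0.5],0.5],[[0,0,0],[0,0,0.4],0.5],[[0,0,0],[0,0,0.3],0.5],[[0,0,0],[0,0,0],0.5],[[0,0,0],[0,0,0],0.5]])

```text
clock: 19.72
tool_pos: [0.4987, 0.0791, 0.1407]
eef_rot: [-0.065, 0.864, 0.038, 0.498]
contact_force: [-0.2, 0.4, -2.2]
opening: 0.268
```

```bash
python3 - <<'E'
from h import *
rW([-60,0,2.5],[-42,.5,14],n=4)
E
```

```text
19.7167 q [-0.01  0.95 -0.42  1.54  0.25  1.24  1.22] F slot [ 1.   0.4 -2. ] M [ 0.13 -0.51  0.01] open 23.6
shoulder [-71.9  -1.9   4.7]
turn total deg [ 0.1 -0.1  0. ] shift in start axes cm [0.22 0.19 1.19] in goal axes [0.22 0.19 1.19]
4 rows: turn [ 0.01 -0.02  0.01] shift after [0.055 0.049 0.297]
4 rows: turn [ 0.01 -0.02  0.01] shift before [0.055 0.048 0.297]
```

Emit:
drive_tool(deltas=[[[0,0,0],[0.08,0.1,0],0.5],[[0,0,0],[0.08,0.09,0],0.5],[[0,0,0],[0,0,0.3],0.5],[[0,0,0],[0,0,0.4],0.5],[[0,0,0],[0,0,0.4],0.5],[[0,0,0],[0,0,0.4],0.5],[[0,0,0],[0,0,0.4],0.5],[[0,0,0],[0,0,0.3],0.5],[[0,0,0],[0,0,0],0.5],[[0,0,0],[0,0,0],0.5]])

```text
clock: 20.55
tool_pos: [0.5166, 0.0837, 0.1282]
eef_rot: [-0.065, 0.864, 0.038, 0.498]
contact_force: [-0.4, -0.5, -1.6]
opening: 0.262
```

```bash
python3 - <<'E'
from h import *
rW([-10,0,2],[-42,.5,14],n=4)
E
```

```text
20.55 q [-0.02  0.99 -0.41  1.48  0.25  1.26  1.23] F slot [ 0.4 -0.5 -1.6] M [ 0.15 -0.55 -0.05] open 23.1
shoulder [-49.8  -0.    3. ]
turn total deg [ 0.1 -0.1  0. ] shift in start axes cm [ 0.1  -0.    3.98] in goal axes [0.1  0.   3.98]
4 rows: turn [ 0.01 -0.02  0.01] shift after [0.025 0.    0.994]
4 rows: turn [ 0.01 -0.02  0.01] shift before [0.025 0.    0.994]
```

Tip is about 30 mm in with no contact force.

Emit:
drive_tool(deltas=[[[0,0,0],[0.05,0,0.4],0.5],[[0,0,0],[0.05,0,0.5],0.5],[[0,0,0],[0,0,0.5],0.5],[[0,0,0],[0,0,0.5],0.5],[[0,0,0],[0,0,0.5],0.5],[[0,0,0],[0,0,0.5],0.5],[[0,0,0],[0,0,0.4],0.5],[[0,0,0],[0,0,0.4],0.5],[[0,0,0],[0,0,0.3],0.5],[[0,0,0],[0,0,0],0.5],[[0,0,0],[0,0,0],0.5]])

```text
clock: 21.47
tool_pos: [0.5502, 0.0889, 0.1074]
eef_rot: [-0.065, 0.864, 0.038, 0.498]
contact_force: [-0.8, 0.4, -1.3]
opening: 0.267
```

```bash
python3 - <<'E'
from h import *
rW([0,0,1],[-42,.5,14],n=4)
E
```

```text
21.4667 q [-0.03  1.05 -0.4   1.37  0.26  1.31  1.25] F slot [ 0.   0.5 -1.5] M [ 0.17 -0.54 -0.03] open 23.5
shoulder [-9.9 -0.   2. ]
turn total deg [ 0.  -0.1  0. ] shift in start axes cm [0.1  0.   0.99] in goal axes [0.1  0.   0.99]
4 rows: turn [ 0.01 -0.02  0.01] shift after [0.026 0.    0.246]
4 rows: turn [ 0.01 -0.02  0.01] shift before [0.026 0.    0.246]
```

Emit:
drive_tool(deltas=[[[0,0,0],[0.05,0,0.2],0.5],[[0,0,0],[0,0,0.2],0.5],[[0,0,0],[0,0,0.2],0.5],[[0,0,0],[0,0,0.15],0.5],[[0,0,0],[0,0,0.15],0.5],[[0,0,0],[0,0,0.1],0.5],[[0,0,0],[0,0,0.1],0.5],[[0,0,0],[0,0,0],0.5],[[0,0,0],[0,0,0],0.5]])

```text
clock: 22.22
tool_pos: [0.5575, 0.0899, 0.1026]
eef_rot: [-0.066, 0.865, 0.038, 0.496]
contact_force: [-5.1, -1.2, 5.9]
opening: 0.267
```

```bash
python3 - <<'E'
from h import *
rW([0,0,1],[-42,.5,14],n=4)
E
```

```text
22.2167 q [-0.04  1.07 -0.4   1.33  0.26  1.33  1.25] F slot [-7.5 -0.4  2.5] M [-0.22  0.99  0.06] open 23.5
shoulder [-1.1 -0.   1.5]
turn total deg [ 0.1 -0.4  0.1] shift in start axes cm [0.05 0.   0.11] in goal axes [0.05 0.   0.11]
4 rows: turn [ 0.02 -0.09  0.02] shift after [0.012 0.001 0.028]
4 rows: turn [ 0.02 -0.09  0.02] shift before [0.012 0.001 0.028]
```

Emit:
drive_tool(deltas=[[[0,0,0],[0,0,0.1],0.5],[[0,0,0],[0,0,0.1],0.5],[[0,0,0],[0,0,0],0.5],[[0,0,0],[0,0,0],0.5]])

```text
clock: 22.55
tool_pos: [0.5575, 0.0899, 0.1025]
eef_rot: [-0.066, 0.866, 0.037, 0.494]
contact_force: [-9.2, -2.9, 11.1]
opening: 0.265
```

```bash
python3 - <<'E'
from h import *
rW([0,0,1],[-42,.5,14],n=4)
E
```

```text
22.55 q [-0.04  1.07 -0.4   1.33  0.26  1.33  1.25] F slot [-13.8  -1.5   4.9] M [-0.39  2.06  0.1 ] open 23.3
shoulder [-1.  -0.1  1.5]
turn total deg [ 0.1 -0.6  0.1] shift in start axes cm [0.04 0.01 0.1 ] in goal axes [0.05 0.01 0.1 ]
4 rows: turn [ 0.02 -0.15  0.02] shift after [0.011 0.002 0.026]
4 rows: turn [ 0.02 -0.15  0.02] shift before [0.011 0.002 0.026]
```

Emit:
drive_tool(deltas=[[[0,0,0],[0,0,-0.15],0.5],[[0,0,0],[0,0,0],4.5],[[0,0,0],[0,0,0],4.5],[[0,0,0],[0,0,0],4.5],[[0,0,0],[0,0,0],4.5],[[0,0,0],[0,0,0],4.5]])

```text
clock: 23.05
tool_pos: [0.5603, 0.0904, 0.1012]
eef_rot: [-0.065, 0.864, 0.038, 0.499]
contact_force: [0.6, -0.4, -0.4]
opening: 0.51
```

Emit:
drive_tool(deltas=[[[0,0,0],[-0.5,0,0],4.5],[[0,0,0],[-1,0,0],4.5],[[0,0,0],[-2,0,0],4.5],[[0,0,0],[-3,0,0],4.5],[[0,0,0],[-3,0,0],4.5],[[0,0,0],[-2,0,0.5],4.5],[[0,0,0],[-1,-2,1],4.5],[[0,0,0],[0,-3,1.5],4.5],[[0,0,0],[0,-3,1],4.5],[[0,0,0],[0,0,0],4.5],[[0,0,0],[0,0,0],4.5],[[0,0,0],[0,0,0],4.5]])

```text
clock: 24.05
tool_pos: [0.668, 0.0267, 0.19]
eef_rot: [-0.065, 0.864, 0.038, 0.498]
contact_force: [0.8, -0.0, -0.3]
opening: 0.51
```

```bash
python3 - <<'E'
from h import *
s=r.get_state();print(s["clock"],s["tool_pos"].round(4),s["contact_force"].round(1),(1000*SW.T@(s["tool_pos"]-Wd)).round(0))
im,c=snap("wrist","w13"); b=im[:,:,::-1]
g=im.max(2).astype(np.uint8); mk=((g<75)*255).astype(np.uint8); mk[250:]=0
n,l,st,ce=cv2.connectedComponentsWithStats(mk)
for i in range(1,n):
    if st[i,4]>600:
        x,y,w,h,A=st[i]; ys,xs=np.where(l==i); T=(xs[ys<=y+3].mean(),y);B=(xs[ys>=y+h-4].mean(),y+h)
        print(st[i],"rear",(1000*onslot(c,T,SW,Wd,.016)).round(1),"blackfront",(1000*onslot(c,B,SW,Wd,.018)).round(1))
a,_=load("scene0");e,_=snap("scene","s13");e=e[:,:,::-1]
d=cv2.absdiff(a,e).max(2); d=cv2.morphologyEx((d>45).astype(np.uint8),cv2.MORPH_OPEN,np.ones((3,3)));n,l,st,ce=cv2.connectedComponentsWithStats(d)
for i in range(1,n):
    if st[i,4]>25: print("diff",st[i])
E
```

```text
24.05 [0.668  0.0267 0.19  ] [ 0.8 -0.  -0.3] [ -0. -79. 141.]
[ 246   81   36  108 1721] rear [-97.8 -97.1  16. ] blackfront [-10.8 -89.9  18. ]
[ 357   80   34  109 2172] rear [-99.2  -3.2  16. ] blackfront [-11.   -4.1  18. ]
diff [ 357    0   78   47 1685]
diff [  450     0   110   229 11255]
diff [ 109   10  177  102 5656]
diff [296  39  10  37 252]
diff [305  53  10  10  66]
diff [350  54  10   6  41]
diff [334  64  13  22 234]
diff [306  75  26  13 129]
diff [  92   91  119  125 5517]
diff [ 56 161  25  41 630]
diff [ 95 164  10   8  53]
diff [118 202  23   8 101]
diff [164 211   8   9  49]
diff [311 256  20  20 199]
```

```bash
python3 - <<'E'
from h import *
b,c=load("w13"); print("expected px rear/front narrow",proj(c,tcpN(-.1,-.0003,.016,(0,0,0))),proj(c,tcpN(-.0115,-.0003,.018,(0,0,0))))
g=b.max(2)
for t in(60,75,90):
    mk=((g<t)*255).astype(np.uint8); mk[215:]=0
    n,l,st,ce=cv2.connectedComponentsWithStats(mk)
    print(t,[s.tolist() for s in st[1:] if s[4]>300])
for y in(100,130,160,180): print(y,g[y,100:200:4])
E
```

```text
expected px rear/front narrow [154.57833193  78.54659865] [164.43774825 187.94132145]
60 []
75 [[246, 81, 36, 108, 1721], [357, 80, 34, 109, 2172]]
90 [[246, 79, 36, 110, 2776], [146, 80, 32, 109, 2359], [356, 80, 36, 109, 2923]]
100 [205 202 207 201 202 204 207 208 206 203 209 203  75  77 233 234  80  85
  82 204 205 204 202 209 212]
130 [210 215 203 204 206 208 208 206 207 205 154 153 156  75  76  76  77  78
  75 135 202 206 203 201 204]
160 [154 154 155 188 206 206 207 207 212 206 203 205 205  73  77  78  78  78
  82 119 140 159 201 201 195]
180 [157 156 214 233 240 233 205 207 206 199 213 212 207 208  78  79  81  81
  81  74  97 156 147 147 148]
```

All three handles run over the same rows in the picture (about 80 to 189), so all three shoulders are home. I'm handing the job in.

```bash
python3 -c "
from plant import r
print(r.finish_job())"
```

```text
the job is handed in; nothing more can be done
None
```

The narrow scraper is now in its own sheath and the wide scraper is in the wide sheath. Both went in blade first until the shoulder met the sheath, and I let go of both. I moved the narrow one first. The job was handed in at about 24 s of the 69 s allowed.

- **Fully home:** both scrapers came to a hard stop within about 1 mm of where the shoulder should meet the mouth, pushing back with about 12 N (narrow) and 14 N (wide). In the last wrist picture, all three handles end level with each other. The measured ends (rear about −98 to −99 mm, front of the black part about −11 mm) match for the wide and medium handles.
- **Sideways fit:** the narrow scraper sits about 2 mm off the middle of its slot, inside the 2.5 mm of play. The wide one measured 3 to 4 mm off its middle. That is slightly more than its play, so I put it down to measuring error.
- **Other things on the bench:** comparing the scene camera before and after, the only change in the open part of the bench was the wide scraper gone from where it lay. The arm hid the plug, ring and wrench in the last scene picture. They looked untouched in an earlier wrist picture, taken after the narrow scraper was home.
- **Not checked by eye:** I had used all 12 picture views, so the final checks on the placed wide scraper are numbers only.

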